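# Set up a stepped shaft and a dial gauge for a run-out check

### The arm

A 6-joint arm with a two-finger parallel gripper is mounted at the origin on a cart in front of the work surface, level with it; the furniture and walls round the work are solid. World frame = base frame: x ahead of the robot, y to its left, z up, the work surface at z = 0. Lengths are in m, angles in rad, forces in N, time in s.
With the tool pointing down it reaches from about 0.325 to 0.925 m from the base axis. Payload 3.1 kg.
Tool frame: the origin (TCP) lies midway between the tips of the shut fingers; the grasp point (between the pads) lies 19 mm behind it; z points along the fingers, y is the line along which they close (so a half turn about z gives the same grasp; the last joint's range is limited). The gripper opens to 85 mm and grips with 20 to 120 N. Pads are 22 mm wide; open, the fingers measure 114 mm over their backs; the gripper's body (76 mm by 85 mm) begins 54 mm behind the grasp point. The pads swing forward as they close: fully open they stand 13 mm farther back than shut.
Start: joints at [1.189, 0.217, 1.613, -0, 1.311, -0.112], TCP at [0.167, 0.602, 0.231] pointing down, gripper open.
Joint ranges: [-2.75, 2.75], [-0.78, 2.1], [0.31, 2.55], [-1.13, 4.27], [0.13, 2.63], [-2.58, 2.58]. Speed limits (rad/s): [2.79, 2.79, 3.14, 3.14, 3.14, 3.14].

### API

Orientations are given as a rotation vector (axis times angle).
In Python, from plant import robot gives the robot as it stands. The module is installed in compiled form; this text tells all that it offers.
- The arm moves only by the tool carry_out, never from a script. Its argument "steps" is a list that holds one entry, the list of rows, each a list of 5 numbers: the shift along the tool's x, y, z in m, then the turn about the tool's z in degrees, then the closure, from 0 (fully open) to 1 (shut). A call has 1 to 8 rows; each row shifts and turns the commanded pose from where the row before left it, along the tool's axes as they then stand; what a row does not reach is not made up. A row lasts 1/10 s, in which the tool goes at most 50 mm and 8.59 degrees, less where a joint would pass 70% of its speed; a pose out of reach is approached as far as the arm can. A call with a gripper value outside its range is refused whole. The fingers move at their own pace and stop on an object; the grip force is fixed at half the most. Time passes only in rows, so rows that do not move let the fingers close. It gives the time, the measured TCP pose, the force, the opening and the grip force at its end, in the units of the state.
- robot.get_state(): the state, without advancing time (a new reading comes with each control period).
- robot.get_image(name): name is "side" or "top"; returns a dict with "image" (384x512x3 uint8, red, green, blue), "depth" (384x512 float32, m along the optical axis (not along the pixel's ray), 0 where there is no reading), "vertical_fov" (degrees; the focal length in pixels is half the picture's height over the tangent of half this angle, whatever the lens; pixels are square), "cx", "cy" (the principal point, pixels), "dist_coeffs" ([k1, k2, p1, p2, k3] as OpenCV has them; the pictures are not rectified), "rvec" (rotation vector, rad) and "tvec" (3), from world to camera coordinates, as OpenCV has them. Camera axes: x right, y down, z forward; pixel columns grow to the right and rows downward; lengths in m; the calibration is good to about 2 mm. A picture is of the moment at which its call begins.
- robot.sign_off(): hands the job in; it is judged then, once.
The state is a dict: "t": time; "qpos": joint angles; "qd": joint speeds; "effort": joint torques, N m; "eef_pos": TCP position; "orientation": TCP orientation; "force": force on the tool from outside, world axes, zero at the start; "wrist_torque": the same for the moment, N m; "opening": finger opening in m; "gripper_force": force on a finger pad.
Only numpy, scipy, OpenCV 4.12 (cv2) and the standard library are available. Lean on these libraries where they do the work, as an engineer would, in place of code of your own. Each camera call takes 0.05 s, during which the arm holds its last target. There are 200 camera calls.

### The job

Set the shaft up on the granite plate for a run-out check: along the front half of the plate, parallel with its long edges, with the thin end to the left, each journal resting about mid-length in one of the two vee blocks, and the brass packer on the plate under the thin journal's block so that the shaft lies level. Then stand the dial stand upright on the plate behind the middle of the shaft, so that its feeler rests on top of the collar and is pressed in part of its travel, never against its stop. Leave the oil bottle and the paint marker where they are.

Things in the scene. Friction and masses are not known exactly. Their poses are not given: they have to be found in the camera images.
- surface_plate: fixed dark granite plate on the bench, 200 (x) x 300 (y) x 50 mm (z), empty at the start. Origin at the centre of its underside, so its top is 50 mm above the origin. Own x points to the far side (away from the robot), own y along the long edges to the left; turned by at most 0.15 rad. Its front half is the half nearer the robot (own x below 0)
- packer: flat brass-coloured packing piece with two small dark dots, 56 (x) x 46 (y) x 10 mm (z), about 0.2 kg. Origin at the centre of its underside. It makes up the difference between the two journals: put flat under one vee block, it raises that block by 10 mm
- vee_1: bright steel vee block with a blue paint mark on its two top ledges, 50 (x) x 32 (y) x 45 mm (z), 0.4 kg. Origin at the centre of its underside. A 90 degree vee runs along own y, open at the top, 34 mm wide there, its faces meeting 28 mm above the underside; grip it by the flat upright sides at x = +-25 mm
- vee_2: bright steel vee block without paint, the same as vee_1 in all its sizes, origin and axes. The two are a matched pair: either may take either place
- shaft: bright steel shaft on its collar, 0.7 kg. Origin on the axis at mid-collar, y along it to the thin end. Collar (grip here): 40 mm thick, y -23 to 23, two dark rings. Thick journal: 30 mm thick, y -90 to -23. Thin one: 16 mm thick, y 23 to 110. Blocks belong at y +-60. Balances at y -12. In a block on the plate the thick axis, in one on the packer the thin axis, lies 49 mm above the plate
- dial_stand: dial gauge on a loose stand, 0.6 kg, 188 mm tall: red base 60 (x) x 50 (y) x 46 mm, 12 mm column at its centre, on it a black head 26 (x) x 24 (y) mm, 152 to 188 mm above the underside, the grip. Origin at the centre of its underside, z up. An arm at 116 mm height reaches to own -x and carries the round gauge (44 mm across, 94 to 138 mm high), whose dial looks to -x
- plunger (a joint): the gauge's spring plunger, in m: 0 fully out, 0.010 pressed in to its stop; about 0.5 N at 0 and 1.2 N at the stop, upward travel positive. With the stand on the plate and the feeler on the level shaft's collar it reads about 0.004
- feeler_tip (a point): lower end of the plunger, 85 mm from the stand's origin to its own -x, and 65 mm above the stand's underside when fully out
- oil_bottle: bystander: small white oiler bottle with a red nozzle, 40 mm across, 105 mm tall, standing on the bench to the left of the plate; origin at the centre of its underside
- marker_pen: bystander: white and black paint marker lying flat on the bench behind the plate, 14 mm thick, 136 mm long; origin at the centre of its underside
There are look-alikes about, which are no part of the job. There is more than one size of the packer; the job needs the largest.

How it is judged:
By the outcome, as a careful person would: the job done as asked, in the order asked, and still so for the second after the job is handed in, with the robot touching nothing.
It also fails if it takes over 120 s, if anything falls off the work surface, if the arm or the gripper's body presses on something with over 40 N, if the wrist force passes 120 N, or if a joint passes its speed limit or range.

## Working session

There is one attempt and no reset: what is moved stays moved. The work goes in short steps, Python scripts to look and compute and a tool call to move; the robot and the scene stay as the last step left them, time stands still between calls to the robot, and variables do not carry over. Pictures are saved under pics/ and viewed, at most 14 in all, crops included, and the job is handed in when it is done.

Besides the shell and the picture viewer there is one more tool, called after "Call:" by a JSON object that holds its "fn" and its "kwargs". carry_out: Moves the arm, as the interface text tells. Its arguments: {"type":"object","properties":{"steps":{"type":"array","items":{"type":"array","items":{"type":"array","items":{"type":"number"}}}}},"required":["steps"]}

```bash
mkdir -p pics
cat > h.py <<'E'
import numpy as np, cv2
from plant import robot
def cam(n):
    d=robot.get_image(n); im=d['image']; h,w=im.shape[:2]
    f=h/2/np.tan(np.radians(d['vertical_fov'])/2)
    K=np.array([[f,0,d['cx']],[0,f,d['cy']],[0,0,1.]])
    R=cv2.Rodrigues(np.array(d['rvec'],float))[0]; t=np.array(d['tvec'],float).ravel()
    u,v=np.meshgrid(np.arange(w),np.arange(h))
    p=cv2.undistortPoints(np.stack([u,v],-1).reshape(-1,1,2).astype(np.float64),K,np.array(d['dist_coeffs'],float)).reshape(h,w,2)
    z=d['depth'].astype(float)
    P=(np.dstack([p[...,0]*z,p[...,1]*z,z])-t)@R   # world points
    P[z==0]=np.nan
    rays=np.dstack([p,np.ones((h,w))])@R
    return im,P,rays,-R.T@t,(K,np.array(d['dist_coeffs'],float),R,t)
def save(im,name,box=None,s=1):
    if box: im=im[box[1]:box[3],box[0]:box[2]]
    cv2.imwrite('pics/'+name,cv2.resize(im[...,::-1],None,fx=s,fy=s,interpolation=cv2.INTER_CUBIC))
def atz(rays,C,u,v,z):
    r=rays[v,u]; return C+r*(z-C[2])/r[2]
E
python3 - <<'E'
from h import *
for n in('top','side'):
    im,P,r,C,_=cam(n); save(im,n+'0.png',s=1.5); print(n,C); np.savez(n+'0.npz',im=im,P=P,r=r,C=C)
s=robot.get_state(); print(s)
E
```

```text
top [ 0.47966622 -0.01282942  1.32115487]
side [ 0.32011094 -0.89774783  0.79778272]
{'t': 0.1, 'qpos': array([ 1.18879320e+00,  2.17726877e-01,  1.61478367e+00, -2.39918695e-05,
        1.31130661e+00, -1.12176031e-01]), 'qd': array([ 6.01992925e-05,  1.53849466e-04, -1.89567156e-03,  1.26448596e-03,
       -2.05998260e-04, -7.53994931e-04]), 'effort': array([-1.13083050e-03, -3.98082769e+01, -3.04967093e+01, -2.92526129e-04,
        4.36908624e-03, -2.15806398e-05]), 'eef_pos': array([0.16629585, 0.6017012 , 0.23006376]), 'orientation': array([-0.42247878, -3.11252751,  0.00339647]), 'force': array([ 0.27886899, -0.74765272, -0.21410204]), 'wrist_torque': array([-0.01509098,  0.0007737 , -0.04047076]), 'gripper_force': 0.0, 'opening': 0.08539268697861185}
```

View pics/top0.png

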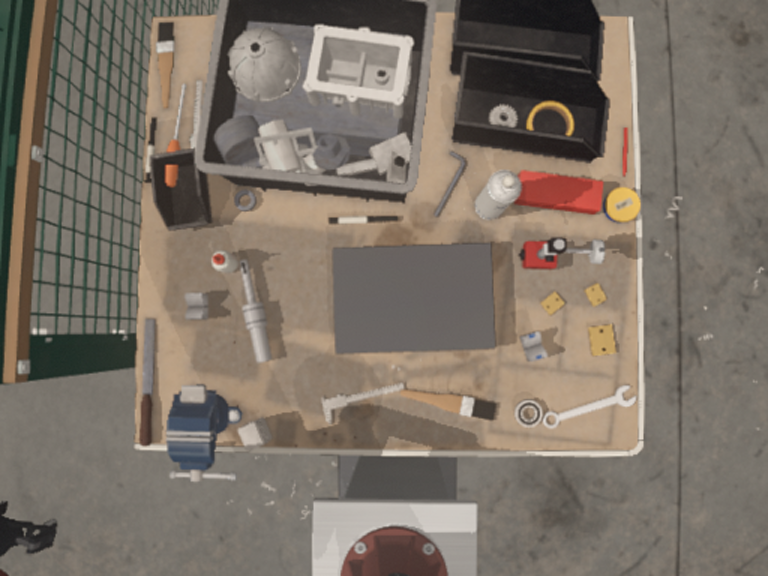

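View pics/side0.png

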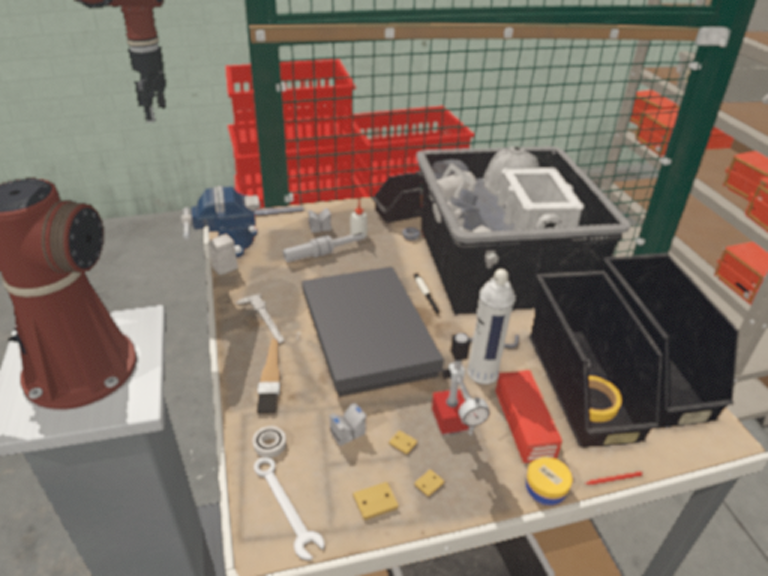

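The top view (1.5x) shows the plate at (413,298), the shaft at (254,312) with its thin end up, the plain vee at (196,305), the blue-marked vee at (535,347) and the dial stand at (540,255) with its gauge to the right.

There are three packer candidates: (602,340), (553,303) and (596,295). The first is clearly the largest and should be 56x46, which I'll check in a crop and by size.

Run:
```python
from h import *
d=np.load('top0.npz'); im,P=d['im'],d['P']
def fit(name,box,z0,z1,col=None):
    x0,y0,x1,y1=[int(b/1.5) for b in box]
    m=np.zeros(P.shape[:2],bool); m[y0:y1,x0:x1]=1
    m&=(P[...,2]>z0)&(P[...,2]<z1)
    if col=='y': m&=(im[...,0].astype(int)-im[...,2]>70)
    if col=='r': m&=(im[...,0].astype(int)-im[...,1]>70)
    q=P[m]; 
    (cx,cy),(w,h),a=cv2.minAreaRect((q[:,:2]*1000).astype(np.float32))
    print(name,len(q),'c',round(cx,1),round(cy,1),'wh',round(w,1),round(h,1),'a',round(a,1),'z',np.round(np.percentile(q[:,2],[5,50,95])*1000,1), 'mean',np.round(q[:,:2].mean(0)*1000,1))
    return q
fit('plate',(310,230,515,365),.04,.06)
fit('packL',(580,315,625,365),.002,.03)
fit('pack2',(538,288,570,318),.002,.03);fit('pack3',(582,280,612,308),.002,.03)
fit('vee1',(515,325,560,368),.025,.06)
fit('vee2',(175,285,215,325),.025,.06)
fit('bl?',(230,410,280,450),.02,.09)
q=fit('shaft',(230,255,280,370),.015,.06)
fit('collar',(230,255,280,370),.034,.06)
fit('standbase',(510,235,562,275),.035,.055,'r')
fit('head',(540,225,590,260),.165,.21)
fit('arm',(540,225,615,270),.1,.15)
fit('bottle',(205,245,240,275),.02,.13)
# shaft axis
for lo in range(0,1): 
    c=q[:,:2].mean(0); u,s,v=np.linalg.svd(q[:,:2]-c); ax=v[0]; t=(q[:,:2]-c)@ax; print(c,ax)
    for b in np.arange(-.12,.13,.01):
        k=(t>b)&(t<b+.01)
        if k.any(): e=(q[k,:2]-c)@[-ax[1],ax[0]]; print(round(b,3),k.sum(),np.round([q[k,2].max()*1000,np.ptp(e)*1000,e.mean()*1000],1))
big=cv2.resize(im[145:255,330:430],None,fx=4,fy=4,interpolation=cv2.INTER_CUBIC); l=cv2.resize(im[155:265,110:210],None,fx=4,fy=4,interpolation=cv2.INTER_CUBIC)
save(np.hstack([l,big]),'crop1.png')
```

```text
plate 7557 c 541.6 -30.6 wh 201.0 301.4 a 2.2 z [45.8 49.9 54.1] mean [540.9 -30.7]
packL 480 c 466.1 -397.3 wh 87.0 93.2 a 89.9 z [ 2.3  8.2 13.6] mean [ 464.7 -397.5]
pack2 192 c 537.4 -302.9 wh 62.7 55.6 a 89.7 z [ 2.2  5.  10.2] mean [ 535.5 -300.5]
pack3 166 c 556.6 -388.9 wh 52.9 57.3 a 0.4 z [ 2.4  5.4 10.1] mean [ 553.4 -388.4]
vee1 200 c 454.6 -259.2 wh 51.6 31.7 a 16.2 z [28.1 40.4 47.5] mean [ 453.6 -258.8]
vee2 192 c 522.8 388.2 wh 46.6 32.9 a 0.7 z [28.1 39.2 47.8] mean [523.4 386.7]
bl? 300 c 294.5 275.6 wh 86.5 47.0 a 41.4 z [22.8 70.4 75.9] mean [286.6 264.6]
shaft 671 c 523.2 278.5 wh 213.2 44.1 a 18.9 z [22.  31.9 41.9] mean [510.1 273.1]
collar 239 c 523.6 278.5 wh 209.5 34.2 a 18.5 z [34.3 37.5 49.3] mean [501.6 273.1]
standbase 217 c 626.0 -271.3 wh 49.0 57.1 a 0.3 z [39.4 43.4 48.1] mean [ 622.8 -264.4]
head 123 c 627.1 -272.0 wh 27.3 24.9 a 88.6 z [169.  187.9 192.7] mean [ 625.7 -269.6]
arm 241 c 624.4 -313.7 wh 106.9 41.8 a 89.2 z [111.3 123.4 140. ] mean [ 621.9 -326.7]
bottle 193 c 609.2 331.9 wh 38.6 39.3 a 1.7 z [27.4 57.3 79.8] mean [607.7 328.3]
[0.51009659 0.2731097 ] [-0.958967   -0.28351771]
-0.12 12 [ 56.    3.1 -10.3]
-0.11 26 [57.  26.9 -6.8]
-0.1 35 [46.2 39.1 -4.8]
-0.09 22 [30.4 15.9  4.8]
-0.08 17 [32.9 13.6  4.5]
-0.07 21 [33.1 16.1  4. ]
-0.06 19 [31.6 16.7  3.5]
-0.05 20 [31.1 15.5  2.6]
-0.04 19 [32.3 14.5  3. ]
-0.03 20 [32.  14.2  1.4]
-0.02 43 [44.  39.4  1.9]
-0.01 48 [44.8 39.8  1.8]
-0.0 48 [43.7 39.5  1. ]
0.01 48 [45.  37.2  1. ]
0.02 42 [44.9 34.   1.2]
0.03 37 [39.  27.5  0.1]
0.04 37 [39.2 29.4 -0.4]
0.05 36 [42.9 28.4 -1.8]
0.06 37 [40.3 29.4 -1.8]
0.07 38 [40.2 28.7 -1.7]
0.08 37 [38.3 29.  -2.8]
0.09 8 [36.1 24.2 -0.4]
```

View pics/crop1.png

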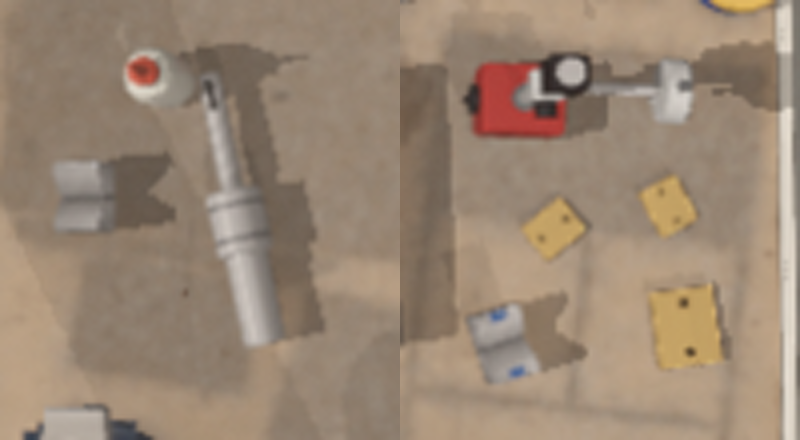

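The crop (4x) shows the large packer at (685,327). It is visibly bigger than the two small ones at (555,228) and (668,207). The blue-dabbed vee is at (503,343) and the stand at (520,98) with its gauge to the right. The plain vee is at (83,196), and the shaft's thin end is close to the bottle. Next I'll refine the packer, shaft and vee yaws.

```bash
cat >> h.py <<'E'
def tool():
    s=robot.get_state(); R=cv2.Rodrigues(np.array(s['orientation']))[0]; return s,np.array(s['eef_pos']),R
def plan(x,y,z,psi):
    """print shift in current tool axes, (turn first then shift) variant too; psi = world angle of tool y, deg"""
    s,p,R=tool(); cur=np.degrees(np.arctan2(R[1,1],R[0,1])); turn=(cur-psi+90)%180-90
    q1=np.degrees(s['qpos'][0]); q6=np.degrees(s['qpos'][5])
    d=np.array([x,y,z])-p; a=np.radians(-turn); Rz=np.array([[np.cos(a),-np.sin(a),0],[np.sin(a),np.cos(a),0],[0,0,1]])
    print('t',round(s['t'],2),'pos',np.round(p*1000,1),'psi',round(cur,1),'q6',round(q6,0),'tilt',np.round(R[:2,2],3),'F',np.round(s['force'],1),'op',round(s['opening']*1000,1))
    print('turn',round(turn,2),' shift before turn',np.round(R.T@d*1000,1),' after turn',np.round((Rz@R).T@d*1000,1))
E
python3 - <<'E'
from h import *
d=np.load('top0.npz'); im,P,r,C=d['im'].astype(int),d['P'],d['r'],d['C']
def box(b):
    x0,y0,x1,y1=[int(k/1.5) for k in b]; m=np.zeros(P.shape[:2],bool); m[y0:y1,x0:x1]=1; return m
for n,b in(('L',(580,315,625,365)),('2',(538,288,570,318)),('3',(582,280,612,308))):
    m=box(b)&(im[...,0]-im[...,2]>75)&(im[...,0]>150)
    q=np.array([atz(r,C,u,v,.01)[:2] for v,u in np.argwhere(m)])*1000
    print(n,len(q),cv2.minAreaRect(q.astype(np.float32)),q.mean(0), 'z',np.median(P[m][:,2]))
m=box((230,255,280,370))&(P[...,2]>.016); q=P[m]
ax=np.array([.972,.237]);c=np.array([.51,.273])
q=q[((q[:,:2]-c)@ax<.088)]
for it in range(3):
    n=np.array([-ax[1],ax[0]]); t=(q[:,:2]-c)@ax; e=(q[:,:2]-c)@n
    B=np.arange(-.085,.085,.006);T=[];E=[]
    for b in B:
        k=(t>b)&(t<b+.006)
        # top ridge: mean of points weighted to the upper part
        if k.sum()>5:
            T.append(b+.003);E.append((e[k].min()+e[k].max())/2)
    pf=np.polyfit(T,E,1); ax=ax+pf[0]*n; ax/=np.linalg.norm(ax); c=c+pf[1]*n
print('axis deg',np.degrees(np.arctan2(ax[1],ax[0])),c, 'resid',np.std(E))
t=(q[:,:2]-c)@ax; e=(q[:,:2]-c)@np.array([-ax[1],ax[0]])
k=np.abs(e)>.0165; k&=np.abs(e)<.024; print('collar t',np.percentile(t[k],[3,50,97]), 'end',t.min(), 'thick-start z>..', c+ax*np.percentile(t[k],[3,97]).mean())
for n,b in(('v1',(515,325,560,368)),('v2',(175,285,215,325))):
    m=box(b)&(P[...,2]>.038)&(P[...,2]<.055); q=P[m][:,:2]*1000; print(n,cv2.minAreaRect(q.astype(np.float32)))
m=box((310,230,515,365))&(P[...,2]>.043)&(P[...,2]<.057)
cn=cv2.findContours(m.astype(np.uint8),0,1)[0]; cn=max(cn,key=len)[:,0]; cm=cv2.approxPolyDP(cn,6,True)[:,0]
for u,v in cm: print(u,v,atz(r,C,u,v,.05))
for z0,z1 in((.17,.2),(.037,.055)):
    m=box((510,225,562 if z1<.1 else 590,275))&(P[...,2]>z0)&(P[...,2]<z1); q=P[m][:,:2]*1000; print('stand',z0,cv2.minAreaRect(q.astype(np.float32)))
m=box((540,225,615,275))&(P[...,2]>.095)&(P[...,2]<.145); q=P[m][:,:2]*1000; k=q[:,1]<-340; print('gauge',q[k].mean(0),np.ptp(q[k],axis=0))
plan(.46,-.398,.15,90)
E
```

```text
L 290 ((465.2376708984375, -396.7677917480469), (55.17560577392578, 46.38616943359375), 7.938502311706543) [ 465.34792708 -396.55784056] z nan
2 125 ((535.7724609375, -300.2036437988281), (28.904300689697266, 36.21003723144531), 38.5627555847168) [ 535.61477283 -300.13660783] z 0.006378855229276783
3 126 ((553.263427734375, -384.2716979980469), (35.05265808105469, 29.22168731689453), 26.479711532592773) [ 553.31446056 -384.44805436] z 0.006026836124309799
axis deg 13.754184324379692 [0.51002119 0.27291309] resid 0.0006086771022768737
collar t [-2.23107753e-02 -7.51181310e-06  1.67287489e-02] end -0.09184632963888435 thick-start z>.. [0.50731021 0.2722495 ]
v1 ((454.1904296875, -258.2197265625), (50.46097183227539, 31.70748519897461), 18.861690521240234)
v2 ((522.7271118164062, 387.2920227050781), (46.18455505371094, 30.096965789794922), 2.3761019706726074)
327 163 [ 0.64281375 -0.17612272  0.05      ]
221 166 [0.63227528 0.12302021 0.05      ]
223 235 [0.43806331 0.11463291 0.05      ]
329 231 [ 0.4518017  -0.18157423  0.05      ]
stand 0.17 ((627.0737915039062, -272.0322265625), (27.31827735900879, 24.9194278717041), 88.5902099609375)
stand 0.037 ((626.037109375, -271.26495361328125), (48.99919128417969, 57.05336380004883), 0.2510433495044708)
gauge [ 622.83006596 -354.65169964] [41.86981209 25.37225736]
t 0.1 pos [166.3 601.7 230.1] psi 74.5 q6 -6.0 tilt [-0.001 -0.002] F [ 0.3 -0.7 -0.2] op 85.4
turn -15.46  shift before turn [-549.6 -885.1   81.9]  after turn [-293.7 -999.5   82.2]
```

Call:
{"fn": "carry_out", "kwargs": {"steps": [[[0, 0, 0, 8.3, 0], [0, 0, 0, 8.3, 0], [0, 0, 0, 8.3, 0], [0, 0, 0, 8.3, 0], [0, 0, 0, 8.3, 0], [0, 0, 0, 8.3, 0], [0, 0, 0, 8.4, 0], [0, 0, 0, 8.4, 0]]]}}

```text
t: 0.9
eef_pos: [0.1664, 0.602, 0.2305]
orientation: [2.069, 2.363, -0.002]
force: [-0.4, -1.1, 0.1]
opening: 0.0853
gripper_force: 0.0
```

Run:
```python
from h import *
plan(.465,-.397,.08,7.9); plan(.40,.3,.2,7.9)
```

```text
t 0.9 pos [166.4 602.  230.5] psi 7.6 q6 61.0 tilt [-0.001 -0.001] F [-0.4 -1.1  0.1] op 85.3
turn -0.3  shift before turn [-1029.5   164.    151.7]  after turn [-1030.3   158.6   151.7]
t 0.9 pos [166.4 602.  230.5] psi 7.6 q6 61.0 tilt [-0.001 -0.001] F [-0.4 -1.1  0.1] op 85.3
turn -0.3  shift before turn [-330.2  191.7   30.8]  after turn [-331.2  189.9   30.8]
```

Call:
{"fn": "carry_out", "kwargs": {"steps": [[[-41, 24, 0, 0, 0], [-41, 24, 0, 0, 0], [-41, 24, 0, 0, 0], [-41, 24, 0, 0, 0], [-41, 24, 0, 0, 0], [-41, 24, 0, 0, 0], [-41, 24, 0, 0, 0], [-41, 24, 0, 0, 0]]]}}

```text
t: 1.7
eef_pos: [0.415, 0.2866, 0.231]
orientation: [-2.062, -2.37, 0.0]
force: [0.6, 0.7, 0.4]
opening: 0.085
gripper_force: 0.0
```

Those rows were written in mm where the tool takes metres. The per-row limit clamped them in the intended direction, so nothing was harmed. I'll use metres from here on.

Call:
{"fn": "carry_out", "kwargs": {"steps": [[[-0.048, -0.003, 0, 0, 0], [-0.048, -0.003, 0, 0, 0], [-0.048, -0.003, 0, 0, 0], [-0.048, -0.003, 0, 0, 0], [-0.048, -0.003, 0, 0, 0], [-0.048, -0.003, 0, 0, 0], [-0.048, -0.003, 0, 0, 0], [-0.048, -0.003, 0, 0, 0]]]}}

```text
t: 2.5
eef_pos: [0.4431, -0.097, 0.2311]
orientation: [-2.062, -2.37, -0.0]
force: [0.8, 0.7, 0.1]
opening: 0.0853
gripper_force: 0.0
```

Call:
{"fn": "carry_out", "kwargs": {"steps": [[[-0.048, -0.003, 0.02, 0, 0], [-0.048, -0.003, 0.02, 0, 0], [-0.048, -0.003, 0.02, 0, 0], [-0.048, -0.003, 0.02, 0, 0], [-0.048, -0.003, 0.02, 0, 0], [-0.048, -0.003, 0.02, 0, 0], [-0.012, 0, 0.02, 0, 0], [0, 0, 0, 0, 0]]]}}

```text
t: 3.3
eef_pos: [0.464, -0.3835, 0.0921]
orientation: [-2.061, -2.362, -0.001]
force: [0.4, 0.4, -0.2]
opening: 0.0852
gripper_force: 0.0
```

Run:
```python
from h import *
plan(.465,-.397,.03,7.9)
for n in('side',): 
    im,P,r,C,_=cam(n); save(im,'s1.png',(200,200,400,384),4)
```

```text
t 3.3 pos [ 464.  -383.5   92.1] psi 7.8 q6 -54.0 tilt [-0.005  0.005] F [ 0.4  0.4 -0.2] op 85.2
turn -0.13  shift before turn [-13.9  -0.6  62. ]  after turn [-13.9  -0.6  62. ]
```

View pics/s1.png

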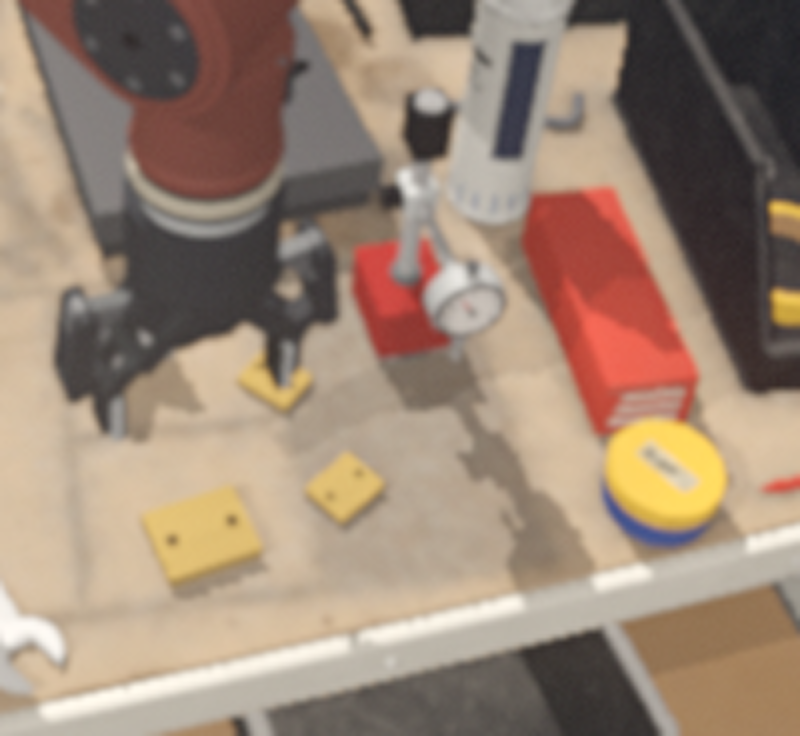

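The side view shows the gripper over the packer. The big packer is at (200,535) in the crop, beneath and slightly in front of the fingers, and nothing is in the way. I'll descend.

Call:
{"fn": "carry_out", "kwargs": {"steps": [[[-0.014, -0.001, 0.015, 0, 0], [0, 0, 0.015, 0, 0], [0, 0, 0.015, 0, 0], [0, 0, 0.015, 0, 0.18], [0, 0, 0.01, 0, 0.2], [0, 0, 0, 0, 0.2], [0, 0, 0, 0, 0.2], [0, 0, 0, 0, 0.2]]]}}

```text
t: 4.15
eef_pos: [0.468, -0.3978, 0.0269]
orientation: [2.061, 2.369, -0.0]
force: [-0.1, 0.0, 0.9]
opening: 0.0687
gripper_force: 0.0
```

Run:
```python
from h import *
plan(.465,-.397,.005,7.9)
im,P,r,C,_=cam('side'); save(im,'s2.png',(220,290,320,380),6)
```

```text
t 4.15 pos [ 468.  -397.8   26.9] psi 7.9 q6 -55.0 tilt [ 0.001 -0.001] F [-0.1  0.   0.9] op 68.7
turn 0.05  shift before turn [ 1.2 -2.9 21.9]  after turn [ 1.2 -2.9 21.9]
```

View pics/s2.png

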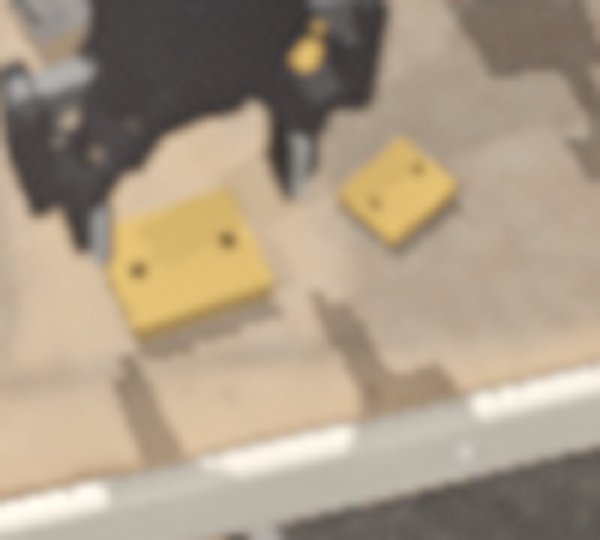

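The fingers straddle the packer, so I'll go down 3 mm further forward.

Call:
{"fn": "carry_out", "kwargs": {"steps": [[[0.001, -0.003, 0.008, 0, 0.22], [0, 0, 0.008, 0, 0.22], [0, 0, 0.006, 0, 0.22], [0, 0, 0.003, 0, 0.22], [0, 0, 0, 0, 0.22], [0, 0, 0, 0, 0.22]]]}}

```text
t: 4.8
eef_pos: [0.4643, -0.3967, 0.001]
orientation: [-2.062, -2.37, -0.0]
force: [0.0, -0.1, -0.2]
opening: 0.0667
gripper_force: 0.0
```

Call:
{"fn": "carry_out", "kwargs": {"steps": [[[0, 0, 0.002, 0, 0.22], [0, 0, 0.0, 0, 0.22], [0, 0, 0.001, 0, 0.22], [0, 0, 0, 0, 0.22]]]}}

```text
t: 5.2
eef_pos: [0.4643, -0.3967, -0.0019]
orientation: [2.062, 2.37, -0.0]
force: [0.4, 0.1, -0.6]
opening: 0.0665
gripper_force: 0.0
```

Call:
{"fn": "carry_out", "kwargs": {"steps": [[[0, 0, 0.0, 0, 0.4], [0, 0, 0.0, 0, 0.5], [0, 0, 0, 0, 0.6], [0, 0, 0, 0, 0.6], [0, 0, 0, 0, 0.6]]]}}

```text
t: 5.7
eef_pos: [0.4648, -0.3972, -0.0012]
orientation: [2.061, 2.369, -0.0]
force: [0.4, -0.5, 4.2]
opening: 0.0538
gripper_force: 63.9
```

Call:
{"fn": "carry_out", "kwargs": {"steps": [[[0, 0, -0.005, 0, 0.7], [0, 0, -0.01, 0, 0.7], [0, 0, -0.02, 0, 0.7], [0, 0, -0.04, 0, 0.7], [0, 0, -0.04, 0, 0.7], [0, 0, -0.04, 0, 0.7], [0, 0, 0, 0, 0.7]]]}}

```text
t: 6.4
eef_pos: [0.4677, -0.4003, 0.1611]
orientation: [2.053, 2.36, -0.002]
force: [0.2, -1.1, -0.7]
opening: 0.0537
gripper_force: 63.9
```

```bash
cat >> h.py <<'E'
PC=np.array([.5415,-.0305]); PY=np.radians(2.2)
def pl(xp,yp): c,s=np.cos(PY),np.sin(PY); return PC+np.array([c*xp-s*yp,s*xp+c*yp])
E
python3 - <<'E'
from h import *
print(pl(-.048,.06),pl(-.048,-.06))
plan(*pl(-.048,.06),.12,2.2)
im,P,r,C,_=cam('side'); save(im,'s3.png',(200,220,330,370),4)
E
```

```text
[0.49123211 0.02761316] [ 0.49583865 -0.09229839]
t 6.4 pos [ 467.7 -400.3  161.1] psi 7.9 q6 -55.0 tilt [ 0.009 -0.01 ] F [ 0.2 -1.1 -0.7] op 53.7
turn 5.75  shift before turn [421.   82.2  37. ]  after turn [427.1  39.7  36.6]
```

View pics/s3.png

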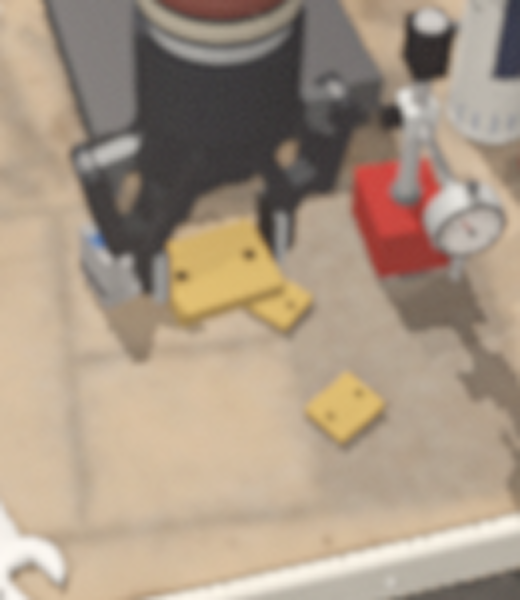

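The packer is held level between the fingers (crop (225,270)). I'll carry it to the plate.

Call:
{"fn": "carry_out", "kwargs": {"steps": [[[0, 0, 0, 5.7, 0.7], [0.045, 0.004, 0, 0, 0.7], [0.045, 0.004, 0, 0, 0.7], [0.045, 0.004, 0, 0, 0.7], [0.045, 0.004, 0, 0, 0.7], [0.045, 0.004, 0, 0, 0.7], [0.045, 0.004, 0, 0, 0.7], [0.045, 0.004, 0, 0, 0.7]]]}}

```text
t: 7.25
eef_pos: [0.4776, -0.0785, 0.1507]
orientation: [-2.175, -2.261, 0.003]
force: [1.3, -0.6, -1.0]
opening: 0.0539
gripper_force: 63.8
```

Call:
{"fn": "carry_out", "kwargs": {"steps": [[[0.045, 0.004, 0.01, 0, 0.7], [0.04, 0.004, 0.01, 0, 0.7], [0.02, 0.003, 0.01, 0, 0.7], [0, 0, 0.01, 0, 0.7], [0, 0, 0, 0, 0.7], [0, 0, 0, 0, 0.7]]]}}

```text
t: 7.85
eef_pos: [0.4857, 0.0237, 0.1119]
orientation: [-2.177, -2.262, 0.003]
force: [0.1, 0.1, -2.1]
opening: 0.0541
gripper_force: 63.8
```

Run:
```python
from h import *
plan(*pl(-.048,.06),.055,2.2)
```

```text
t 7.85 pos [485.7  23.7 111.9] psi 2.2 q6 -8.0 tilt [-0.003 -0.   ] F [ 0.1  0.1 -2.1] op 54.1
turn -0.0  shift before turn [ 3.7  5.9 56.9]  after turn [ 3.7  5.9 56.9]
```

Call:
{"fn": "carry_out", "kwargs": {"steps": [[[0.004, 0.006, 0.01, 0, 0.7], [0, 0, 0.02, 0, 0.7], [0, 0, 0.02, 0, 0.7], [0, 0, 0.008, 0, 0.7], [0, 0, 0.002, 0, 0.7], [0, 0, 0, 0, 0.7], [0, 0, 0, 0, 0.7]]]}}

```text
t: 8.55
eef_pos: [0.4937, 0.0285, 0.0541]
orientation: [2.177, 2.263, 0.002]
force: [1.0, 0.7, -1.6]
opening: 0.0541
gripper_force: 63.8
```

Call:
{"fn": "carry_out", "kwargs": {"steps": [[[0, 0, 0.001, 0, 0.7], [0, 0, 0, 0, 0.7], [0, 0, 0.001, 0, 0.7], [0, 0, 0, 0, 0.7]]]}}

```text
t: 8.95
eef_pos: [0.4926, 0.0288, 0.0512]
orientation: [2.177, 2.265, 0.0]
force: [-0.3, 0.5, -2.4]
opening: 0.0541
gripper_force: 63.8
```

Call:
{"fn": "carry_out", "kwargs": {"steps": [[[-0.001, -0.001, 0.001, 0, 0.7], [0, 0, 0, 0, 0.7], [0, 0, 0.001, 0, 0.7], [0, 0, 0, 0, 0.7], [0, 0, 0, 0, 0.7]]]}}

```text
t: 9.45
eef_pos: [0.4917, 0.0277, 0.0491]
orientation: [-2.178, -2.264, 0.0]
force: [0.3, -1.0, -2.2]
opening: 0.0541
gripper_force: 63.8
```

Call:
{"fn": "carry_out", "kwargs": {"steps": [[[0, 0, 0.0006, 0, 0.7], [0, 0, 0, 0, 0.7]]]}}

```text
t: 9.65
eef_pos: [0.4918, 0.0277, 0.0488]
orientation: [2.178, 2.264, -0.0]
force: [-0.2, 0.4, 0.8]
opening: 0.054
gripper_force: 64.0
```

Contact, so I'll release, lift and move toward vee_2.

Call:
{"fn": "carry_out", "kwargs": {"steps": [[[0, 0, 0.0, 0, 0.3], [0, 0, 0, 0, 0.2], [0, 0, 0, 0, 0.1], [0, 0, -0.01, 0, 0], [0, 0, -0.03, 0, 0], [0, 0, -0.04, 0, 0], [0, 0, -0.04, 0, 0], [0, 0, 0, 0, 0]]]}}

```text
t: 10.45
eef_pos: [0.497, 0.0273, 0.1763]
orientation: [2.17, 2.256, 0.014]
force: [0.9, -0.4, 0.9]
opening: 0.0853
gripper_force: 0.0
```

Run:
```python
from h import *
plan(.5235,.3875,.12,1.5)
im,P,r,C,_=cam('top'); save(im,'t3.png',(110,130,340,270),3)
```

```text
t 10.45 pos [497.   27.3 176.3] psi 2.2 q6 -7.0 tilt [ 0.015 -0.001] F [ 0.9 -0.4  0.9] op 85.3
turn 0.75  shift before turn [359.   39.8  56.2]  after turn [359.5  35.1  56.2]
```

View pics/t3.png

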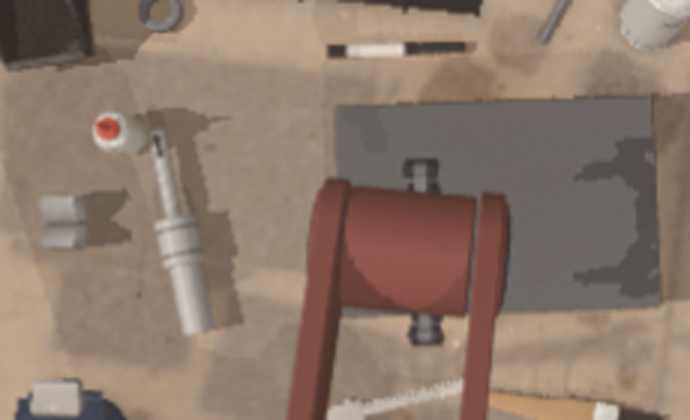

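The arm hides the packer on the plate, and the path to vee_2 at (63,222) is clear at this height.

Call:
{"fn": "carry_out", "kwargs": {"steps": [[[0.045, 0.004, 0, 0.7, 0], [0.045, 0.005, 0, 0, 0], [0.045, 0.005, 0, 0, 0], [0.045, 0.005, 0, 0, 0], [0.045, 0.005, 0, 0, 0], [0.045, 0.005, 0, 0, 0], [0.045, 0.005, 0, 0, 0], [0.045, 0.004, 0, 0, 0]]]}}

```text
t: 11.3
eef_pos: [0.5183, 0.3899, 0.1667]
orientation: [-2.191, -2.251, 0.005]
force: [1.0, -0.6, 0.6]
opening: 0.085
gripper_force: 0.0
```

Call:
{"fn": "carry_out", "kwargs": {"steps": [[[0, 0, 0.02, 0, 0], [0, 0, 0.02, 0, 0], [0, 0, 0.02, 0, 0], [0, 0, 0, 0, 0], [0, 0, 0, 0, 0]]]}}

```text
t: 11.8
eef_pos: [0.5184, 0.3879, 0.1071]
orientation: [-2.191, -2.25, 0.005]
force: [0.3, -0.6, 1.3]
opening: 0.0854
gripper_force: 0.0
```

Run:
```python
from h import *
plan(.523,.3875,.010,1.5)
im,P,r,C,_=cam('top'); b=np.hstack([im[155:255,100:200],im[155:255,215:315]]); save(b,'t4.png',None,4)
m=np.zeros(P.shape[:2],bool); m[160:245,215:335]=1
m&=(im[...,0].astype(int)-im[...,2]>60)
q=np.array([atz(r,C,u,v,.06)[:2] for v,u in np.argwhere(m)])*1000; print(len(q),cv2.minAreaRect(q.astype(np.float32)))
k=P[m]; print(np.median(k[:,2]))
for z in(.05,):
    m=np.zeros(P.shape[:2],bool); m[153:245,205:345]=1; m&=(P[...,2]>.043)&(P[...,2]<.07)
    q=P[m][:,:2]*1000; print('plate',cv2.minAreaRect(q.astype(np.float32)))
```

```text
t 11.8 pos [518.4 387.9 107.1] psi 1.5 q6 29.0 tilt [-0.003 -0.002] F [ 0.3 -0.6  1.3] op 85.4
turn 0.04  shift before turn [-0.4  4.9 97. ]  after turn [-0.4  4.9 97. ]
308 ((490.58477783203125, 26.614364624023438), (52.7376594543457, 41.7223014831543), 0.4925038814544678)
0.06018911106734104
plate ((541.326171875, -30.567535400390625), (200.2544403076172, 301.2279357910156), 2.2786126136779785)
```

View pics/t4.png

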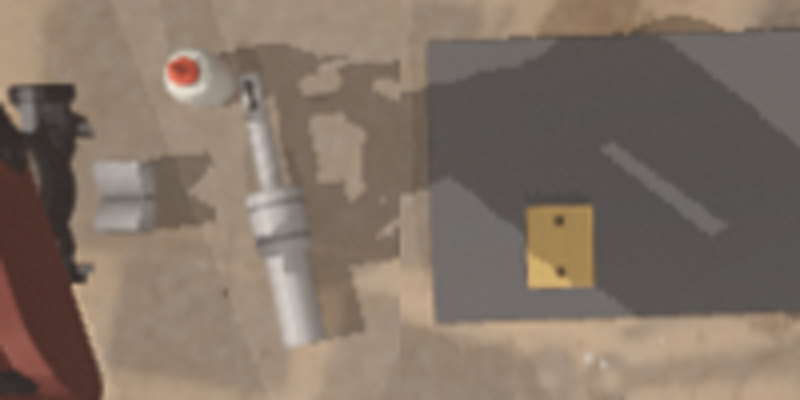

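The packer sits on the plate square to it at (490.6, 26.6) mm, against a target of (491.2, 27.6). The apparent offset of the gripper from vee_2 at (125,195) is perspective. I'll descend onto vee_2.

Call:
{"fn": "carry_out", "kwargs": {"steps": [[[0, 0.005, 0.02, 0, 0], [0, 0, 0.02, 0, 0], [0, 0, 0.02, 0, 0], [0, 0, 0.02, 0, 0], [0, 0, 0.015, 0, 0], [0, 0, 0, 0, 0]]]}}

```text
t: 12.45
eef_pos: [0.5232, 0.3878, 0.0118]
orientation: [-2.191, -2.25, 0.005]
force: [-0.1, -0.4, -0.1]
opening: 0.0852
gripper_force: 0.0
```

Call:
{"fn": "carry_out", "kwargs": {"steps": [[[0, 0, 0, 0, 0.3], [0, 0, 0, 0, 0.4], [0, 0, 0, 0, 0.5], [0, 0, 0, 0, 0.6], [0, 0, 0, 0, 0.7], [0, 0, 0, 0, 0.7], [0, 0, 0, 0, 0.7]]]}}

```text
t: 13.15
eef_pos: [0.5258, 0.3897, 0.0156]
orientation: [2.191, 2.251, 0.005]
force: [-1.1, 0.2, 6.2]
opening: 0.0486
gripper_force: 65.1
```

```bash
sed -i 's/radians(2.2)/radians(2.25)/' h.py
python3 - <<'E'
from h import *
plan(.523,.3875,.010,1.5)
im,P,r,C,_=cam('side'); save(im,'s5.png',(170,110,310,220),4)
E
```

```text
t 13.15 pos [525.8 389.7  15.6] psi 1.5 q6 29.0 tilt [0.003 0.002] F [-1.1  0.2  6.2] op 48.6
turn 0.04  shift before turn [-2.1 -2.8  5.6]  after turn [-2.1 -2.8  5.6]
```

View pics/s5.png

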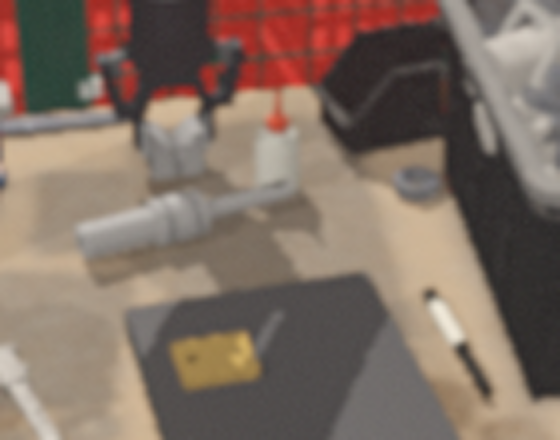

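The crop shows vee_2 gripped squarely at (175,145), the shaft and bottle undisturbed, and the packer at (215,360). I'll lift.

Call:
{"fn": "carry_out", "kwargs": {"steps": [[[0, 0, -0.005, 0, 0.7], [0, 0, -0.015, 0, 0.7], [0, 0, -0.03, 0, 0.7], [0, 0, -0.04, 0, 0.7], [0, 0, -0.04, 0, 0.7], [0, 0, -0.02, 0, 0.7], [0, 0, 0, 0, 0.7], [0, 0, 0, 0, 0.7]]]}}

```text
t: 14.0
eef_pos: [0.5239, 0.3884, 0.1632]
orientation: [-2.191, -2.251, 0.001]
force: [-0.1, -0.0, -3.4]
opening: 0.0492
gripper_force: 64.4
```

Run:
```python
from h import *
plan(.4915,.0286,.13,2.25)
```

```text
t 14.0 pos [523.9 388.4 163.2] psi 1.5 q6 29.0 tilt [-0.001 -0.   ] F [-0.1 -0.  -3.4] op 49.2
turn -0.71  shift before turn [-358.8  -42.    33.4]  after turn [-358.2  -46.5   33.4]
```

Call:
{"fn": "carry_out", "kwargs": {"steps": [[[-0.04, -0.005, 0, -0.7, 0.7], [-0.045, -0.006, 0, 0, 0.7], [-0.045, -0.006, 0, 0, 0.7], [-0.045, -0.006, 0, 0, 0.7], [-0.045, -0.006, 0, 0, 0.7], [-0.045, -0.006, 0, 0, 0.7], [-0.045, -0.006, 0, 0, 0.7], [-0.04, -0.005, 0, 0, 0.7]]]}}

```text
t: 14.8
eef_pos: [0.4886, 0.0354, 0.1604]
orientation: [-2.175, -2.261, 0.007]
force: [0.5, -0.8, -2.3]
opening: 0.0487
gripper_force: 64.2
```

Call:
{"fn": "carry_out", "kwargs": {"steps": [[[-0.008, 0, 0.01, 0, 0.7], [0, 0, 0.015, 0, 0.7], [0, 0, 0.015, 0, 0.7], [0, 0, 0.01, 0, 0.7], [0, 0, 0, 0, 0.7], [0, 0, 0, 0, 0.7]]]}}

```text
t: 15.4
eef_pos: [0.4912, 0.0297, 0.1125]
orientation: [-2.176, -2.264, 0.002]
force: [0.3, 0.0, -2.6]
opening: 0.0488
gripper_force: 64.2
```

Run:
```python
from h import *
plan(.4915,.0286,.08,2.25)
```

```text
t 15.4 pos [491.2  29.7 112.5] psi 2.3 q6 -7.0 tilt [-0.002  0.   ] F [ 0.3  0.  -2.6] op 48.8
turn 0.03  shift before turn [-1.2  0.3 32.5]  after turn [-1.2  0.3 32.5]
```

Call:
{"fn": "carry_out", "kwargs": {"steps": [[[-0.001, 0, 0.012, 0, 0.7], [0, 0, 0.012, 0, 0.7], [0, 0, 0.006, 0, 0.7], [0, 0, 0.002, 0, 0.7], [0, 0, 0, 0, 0.7], [0, 0, 0.001, 0, 0.7], [0, 0, 0, 0, 0.7]]]}}

```text
t: 16.1
eef_pos: [0.4924, 0.0282, 0.0809]
orientation: [2.177, 2.264, 0.001]
force: [0.1, 0.5, -2.9]
opening: 0.049
gripper_force: 64.2
```

Call:
{"fn": "carry_out", "kwargs": {"steps": [[[0, 0, 0.002, 0, 0.7], [0, 0, 0, 0, 0.7], [0, 0, 0.001, 0, 0.7], [0, 0, 0, 0, 0.7]]]}}

```text
t: 16.5
eef_pos: [0.4919, 0.0283, 0.0774]
orientation: [-2.177, -2.264, 0.0]
force: [-0.2, 0.2, -3.0]
opening: 0.0491
gripper_force: 64.2
```

Call:
{"fn": "carry_out", "kwargs": {"steps": [[[0, 0, 0.001, 0, 0.7], [0, 0, 0, 0, 0.7], [0, 0, 0.0007, 0, 0.7], [0, 0, 0, 0, 0.7]]]}}

```text
t: 16.9
eef_pos: [0.4919, 0.0283, 0.0757]
orientation: [-2.177, -2.264, 0.0]
force: [0.4, -1.5, -2.7]
opening: 0.0491
gripper_force: 64.2
```

Call:
{"fn": "carry_out", "kwargs": {"steps": [[[0, 0, 0.0008, 0, 0.7], [0, 0, 0, 0, 0.7], [0, 0, 0, 0, 0.7]]]}}

```text
t: 17.2
eef_pos: [0.4921, 0.0283, 0.0755]
orientation: [-2.177, -2.264, 0.0]
force: [-2.2, -0.3, 2.6]
opening: 0.0491
gripper_force: 64.8
```

Contact. I'll release and rise.

Call:
{"fn": "carry_out", "kwargs": {"steps": [[[0, 0, 0.0, 0, 0.35], [0, 0, 0, 0, 0.2], [0, 0, 0, 0, 0.1], [0, 0, 0, 0, 0], [0, 0, -0.02, 0, 0], [0, 0, -0.04, 0, 0], [0, 0, -0.04, 0, 0], [0, 0, 0, 0, 0]]]}}

```text
t: 18.0
eef_pos: [0.4971, 0.0279, 0.1818]
orientation: [2.17, 2.257, 0.013]
force: [1.3, -0.2, 0.0]
opening: 0.0855
gripper_force: 0.0
```

Run:
```python
from h import *
plan(.4545,-.2585,.11,17.5)
```

```text
t 18.0 pos [497.1  27.9 181.8] psi 2.2 q6 -7.0 tilt [ 0.014 -0.001] F [ 1.3 -0.2  0. ] op 85.5
turn -15.25  shift before turn [-284.4  -54.8   71.5]  after turn [-260.2 -127.7   70.5]
```

Call:
{"fn": "carry_out", "kwargs": {"steps": [[[-0.047, -0.009, 0, 0, 0], [-0.047, -0.009, 0, 0, 0], [-0.047, -0.009, 0, 0, 0], [-0.047, -0.009, 0, 0, 0], [-0.047, -0.009, 0, 0, 0], [-0.047, -0.009, 0, 0, 0], [0, 0, 0.02, -7.6, 0], [0, 0, 0.02, -7.6, 0]]]}}

```text
t: 18.8
eef_pos: [0.4492, -0.258, 0.1349]
orientation: [1.855, 2.532, -0.0]
force: [0.1, 0.3, 0.0]
opening: 0.0863
gripper_force: 0.0
```

Call:
{"fn": "carry_out", "kwargs": {"steps": [[[0, 0, 0.02, 0, 0], [0, 0, 0.0, 0, 0], [0, 0, 0.0, 0, 0]]]}}

```text
t: 19.1
eef_pos: [0.4487, -0.2553, 0.1145]
orientation: [-1.858, -2.531, -0.0]
force: [-0.2, 0.8, 1.3]
opening: 0.0856
gripper_force: 0.0
```

Run:
```python
from h import *
plan(.4545,-.2585,.012,17.5)
im,P,r,C,_=cam('top'); m=np.zeros(P.shape[:2],bool); m[180:230,235:300]=1; m&=(P[...,2]>.095)&(P[...,2]<.115)
q=P[m][:,:2]*1000; print(cv2.minAreaRect(q.astype(np.float32)),pl(-.048,.06))
m=np.zeros(P.shape[:2],bool); m[213:248,340:378]=1; m&=(P[...,2]>.038)&(P[...,2]<.05)
q=P[m][:,:2]*1000; print(len(q),cv2.minAreaRect(q.astype(np.float32)))
im2=cam('side')[0]; save(np.hstack([im[170:270,250:400],im2[220:320,160:310]]),'m6.png',None,2.6)
```

```text
t 19.1 pos [ 448.7 -255.3  114.5] psi 17.4 q6 -55.0 tilt [-0.001  0.001] F [-0.2  0.8  1.3] op 85.6
turn -0.07  shift before turn [ -4.9   4.7 102.5]  after turn [ -4.9   4.7 102.5]
((491.5867919921875, 28.077808380126953), (48.39066696166992, 29.90018081665039), 0.5189297795295715) [0.49118142 0.02756927]
40 ((458.3614196777344, -252.5791015625), (37.397064208984375, 19.499067306518555), 19.284427642822266)
```

View pics/m6.png

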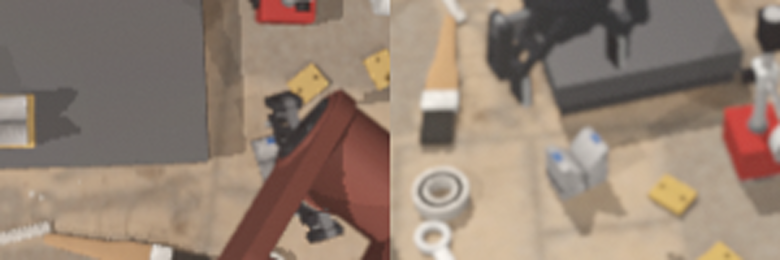

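The vee on the packer sits at (491.6, 28.1) mm as planned. The blue-marked vee at (575,163) in the right panel is free below the gripper. I'll descend.

Call:
{"fn": "carry_out", "kwargs": {"steps": [[[-0.005, 0.005, 0.02, 0, 0], [0, 0, 0.02, 0, 0], [0, 0, 0.02, 0, 0], [0, 0, 0.02, 0, 0], [0, 0, 0.022, 0, 0], [0, 0, 0, 0, 0], [0, 0, 0, 0, 0]]]}}

```text
t: 19.9
eef_pos: [0.456, -0.2592, 0.0139]
orientation: [1.858, 2.532, 0.0]
force: [0.3, -0.5, 0.4]
opening: 0.085
gripper_force: 0.0
```

Call:
{"fn": "carry_out", "kwargs": {"steps": [[[0, 0, 0, 0, 0.3], [0, 0, 0, 0, 0.4], [0, 0, 0, 0, 0.5], [0, 0, 0, 0, 0.6], [0, 0, 0, 0, 0.7], [0, 0, 0, 0, 0.7], [0, 0, 0, 0, 0.7]]]}}

```text
t: 20.6
eef_pos: [0.4562, -0.2599, 0.0147]
orientation: [1.857, 2.531, -0.001]
force: [-2.4, 0.6, 5.0]
opening: 0.049
gripper_force: 64.4
```

Call:
{"fn": "carry_out", "kwargs": {"steps": [[[0, 0, -0.005, 0, 0.7], [0, 0, -0.015, 0, 0.7], [0, 0, -0.03, 0, 0.7], [0, 0, -0.04, 0, 0.7], [0, 0, -0.03, 0, 0.7], [0, 0, 0, 7.6, 0.7], [0, 0, 0, 7.6, 0.7], [0, 0, 0, 0, 0.7]]]}}

```text
t: 21.4
eef_pos: [0.4552, -0.2586, 0.1338]
orientation: [2.177, 2.264, 0.0]
force: [-0.9, 0.9, -4.4]
opening: 0.0492
gripper_force: 63.4
```

Run:
```python
from h import *
plan(*(pl(-.048,-.06)+[0.0004,.0005]),.11,2.25)
```

```text
t 21.4 pos [ 455.2 -258.6  133.8] psi 2.3 q6 -40.0 tilt [ 0. -0.] F [-0.9  0.9 -4.4] op 49.2
turn 0.01  shift before turn [165.   47.6  23.8]  after turn [165.   47.6  23.8]
```

Call:
{"fn": "carry_out", "kwargs": {"steps": [[[0.035, 0.01, 0, 0, 0.7], [0.035, 0.01, 0, 0, 0.7], [0.035, 0.01, 0, 0, 0.7], [0.035, 0.01, 0, 0, 0.7], [0.025, 0.008, 0.02, 0, 0.7], [0, 0, 0.02, 0, 0.7], [0, 0, 0, 0, 0.7], [0, 0, 0, 0, 0.7]]]}}

```text
t: 22.2
eef_pos: [0.4961, -0.092, 0.0926]
orientation: [-2.175, -2.265, 0.001]
force: [-0.1, -0.9, -4.1]
opening: 0.049
gripper_force: 63.3
```

Run:
```python
from h import *
plan(*(pl(-.048,-.06)+[0.0004,.0005]),.067,2.25)
```

```text
t 22.2 pos [496.1 -92.   92.6] psi 2.3 q6 -21.0 tilt [-0.002  0.001] F [-0.1 -0.9 -4.1] op 49.0
turn 0.09  shift before turn [ 0.1  0.2 25.6]  after turn [ 0.1  0.2 25.6]
```

Call:
{"fn": "carry_out", "kwargs": {"steps": [[[0, 0, 0.012, 0, 0.7], [0, 0, 0.01, 0, 0.7], [0, 0, 0.002, 0, 0.7], [0, 0, 0, 0, 0.7], [0, 0, 0.001, 0, 0.7], [0, 0, 0, 0, 0.7]]]}}

```text
t: 22.8
eef_pos: [0.4971, -0.0923, 0.0683]
orientation: [2.177, 2.264, 0.0]
force: [1.0, 0.5, -3.3]
opening: 0.0491
gripper_force: 63.5
```

Call:
{"fn": "carry_out", "kwargs": {"steps": [[[0, 0, 0.001, 0, 0.7], [0, 0, 0, 0, 0.7], [0, 0, 0.0005, 0, 0.7], [0, 0, 0, 0, 0.7]]]}}

```text
t: 23.2
eef_pos: [0.4968, -0.0921, 0.0665]
orientation: [2.177, 2.265, -0.0]
force: [-0.3, 0.2, -3.0]
opening: 0.0491
gripper_force: 63.5
```

Call:
{"fn": "carry_out", "kwargs": {"steps": [[[0, 0, 0.001, 0, 0.7], [0, 0, 0, 0, 0.7], [0, 0, 0.0007, 0, 0.7], [0, 0, 0, 0, 0.7]]]}}

```text
t: 23.6
eef_pos: [0.4969, -0.0922, 0.0648]
orientation: [2.178, 2.264, 0.0]
force: [0.1, 0.8, -2.3]
opening: 0.049
gripper_force: 63.7
```

Call:
{"fn": "carry_out", "kwargs": {"steps": [[[0, 0, 0.0007, 0, 0.7], [0, 0, 0, 0, 0.7], [0, 0, 0, 0, 0.7]]]}}

```text
t: 23.9
eef_pos: [0.4969, -0.0921, 0.0647]
orientation: [-2.177, -2.264, 0.0]
force: [-2.3, 1.7, 4.7]
opening: 0.0489
gripper_force: 64.2
```

Call:
{"fn": "carry_out", "kwargs": {"steps": [[[0, 0, 0.0, 0, 0.35], [0, 0, 0, 0, 0.2], [0, 0, 0, 0, 0.1], [0, 0, 0, 0, 0], [0, 0, -0.02, 0, 0], [0, 0, -0.04, 0, 0], [0, 0, -0.04, 0, 0], [0, 0, 0, 0, 0]]]}}

```text
t: 24.7
eef_pos: [0.5018, -0.0938, 0.1709]
orientation: [2.169, 2.256, 0.009]
force: [0.3, -0.5, 0.1]
opening: 0.0851
gripper_force: 0.0
```

Run:
```python
from h import *
plan(.4993,.2703,.11,-76.25)
```

```text
t 24.7 pos [501.8 -93.8 170.9] psi 2.2 q6 -21.0 tilt [ 0.013 -0.004] F [ 0.3 -0.5  0.1] op 85.1
turn 78.5  shift before turn [364.2  11.   59.3]  after turn [  84.3 -355.    56. ]
```

Call:
{"fn": "carry_out", "kwargs": {"steps": [[[0.045, 0.002, 0, 0, 0], [0.045, 0.002, 0, 0, 0], [0.046, 0.001, 0, 0, 0], [0.046, 0.001, 0, 0, 0], [0.046, 0.001, 0, 0, 0], [0.046, 0.001, 0, 0, 0], [0.045, 0.001, 0, 0, 0], [0.045, 0.001, 0, 0, 0]]]}}

```text
t: 25.5
eef_pos: [0.4921, 0.2738, 0.1635]
orientation: [2.177, 2.265, -0.0]
force: [0.3, -0.3, 0.6]
opening: 0.0856
gripper_force: 0.0
```

Call:
{"fn": "carry_out", "kwargs": {"steps": [[[0, 0, 0, 8.5, 0], [0, 0, 0, 8.5, 0], [0, 0, 0, 8.5, 0], [0, 0, 0, 8.5, 0], [0, 0, 0, 8.5, 0], [0, 0, 0, 8.5, 0], [0, 0, 0, 8.5, 0], [0, 0, 0, 8.5, 0]]]}}

```text
t: 26.3
eef_pos: [0.4923, 0.2718, 0.1633]
orientation: [3.073, 0.65, -0.001]
force: [-0.4, 1.2, -0.5]
opening: 0.0855
gripper_force: 0.0
```

Call:
{"fn": "carry_out", "kwargs": {"steps": [[[0, 0, 0.02, 8.5, 0], [0, 0, 0.02, 2, 0], [0, 0, 0.02, 0, 0], [0, 0, 0, 0, 0], [0, 0, 0, 0, 0]]]}}

```text
t: 26.8
eef_pos: [0.4922, 0.2718, 0.1035]
orientation: [3.119, 0.376, -0.002]
force: [0.8, -0.2, 1.4]
opening: 0.0852
gripper_force: 0.0
```

Run:
```python
from h import *
plan(.4993,.2703,.005,-76.25)
im,P,r,C,_=cam('top')
for n,b,z in(('v2',(235,180,300,230),(.095,.115)),('v1',(280,180,330,230),(.085,.105))):
    m=np.zeros(P.shape[:2],bool); m[b[1]:b[3],b[0]:b[2]]=1; m&=(P[...,2]>z[0])&(P[...,2]<z[1])
    q=P[m][:,:2]*1000; print(n,cv2.minAreaRect(q.astype(np.float32)))
print(pl(-.048,.06),pl(-.048,-.06))
im2=cam('side')[0]; save(np.hstack([im[150:260,120:330],im2[130:240,160:310]]),'m7.png',None,2.2)
```

```text
t 26.8 pos [492.2 271.8 103.5] psi -76.3 q6 98.0 tilt [-0.001 -0.001] F [ 0.8 -0.2  1.4] op 85.2
turn -0.01  shift before turn [ 6.7  3.1 98.5]  after turn [ 6.7  3.1 98.5]
v2 ((493.2747497558594, -25.906890869140625), (48.76969909667969, 138.33595275878906), 1.9128388166427612)
v1 ((495.3212585449219, -91.81185150146484), (48.80348205566406, 32.29679489135742), 0.8230012059211731)
[0.49118142 0.02756927] [ 0.4958926  -0.09233821]
```

View pics/m7.png

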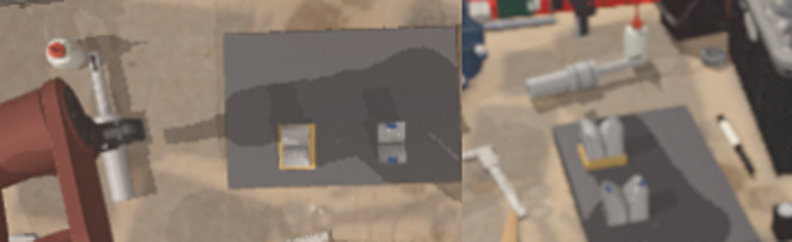

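Both vees stand aligned on the plate, at (297,147) on the packer and (391,141) bare. The gripper is over the shaft's collar. I'll descend.

Call:
{"fn": "carry_out", "kwargs": {"steps": [[[0.007, 0.003, 0.02, 0, 0], [0, 0, 0.02, 0, 0], [0, 0, 0.02, 0, 0], [0, 0, 0.02, 0, 0], [0, 0, 0.017, 0, 0], [0, 0, 0, 0, 0], [0, 0, 0, 0, 0]]]}}

```text
t: 27.6
eef_pos: [0.501, 0.2711, 0.0081]
orientation: [-3.119, -0.376, -0.002]
force: [-0.3, 0.4, -0.9]
opening: 0.0854
gripper_force: 0.0
```

Call:
{"fn": "carry_out", "kwargs": {"steps": [[[0, 0, 0, 0, 0.3], [0, 0, 0, 0, 0.4], [0, 0, 0, 0, 0.5], [0, 0, 0, 0, 0.55], [0, 0, 0, 0, 0.6], [0, 0, 0, 0, 0.7], [0, 0, 0, 0, 0.8], [0, 0, 0, 0, 0.8]]]}}

```text
t: 28.4
eef_pos: [0.5009, 0.2712, 0.0084]
orientation: [-3.118, -0.376, -0.002]
force: [-1.9, 0.9, 6.5]
opening: 0.0384
gripper_force: 59.6
```

Call:
{"fn": "carry_out", "kwargs": {"steps": [[[0, 0, -0.005, 0, 0.8], [0, 0, -0.01, 0, 0.8], [0, 0, -0.02, 0, 0.8], [0, 0, -0.03, 0, 0.8], [0, 0, -0.03, 0, 0.8], [0, 0, -0.03, 0, 0.8], [0, 0, -0.03, 0, 0.8], [0, 0, 0, 0, 0.8]]]}}

```text
t: 29.2
eef_pos: [0.5033, 0.2719, 0.1671]
orientation: [-3.117, -0.376, -0.015]
force: [0.4, 1.2, -4.9]
opening: 0.0378
gripper_force: 61.4
```

Run:
```python
from h import *
plan(.4993,.2703,.155,-76.25); print(robot.get_state()['wrist_torque'])
im,P,r,C,_=cam('top'); im2=cam('side')[0]; save(np.hstack([im[150:260,100:220],im2[90:200,160:310]]),'m8.png',None,2.9)
```

```text
t 29.2 pos [503.3 271.9 167.1] psi -76.3 q6 98.0 tilt [0.009 0.003] F [ 0.4  1.2 -4.9] op 37.8
turn -0.01  shift before turn [-4.4  0.6 12. ]  after turn [-4.4  0.6 12. ]
[ 0.00047699 -0.15221345  0.06526859]
```

View pics/m8.png

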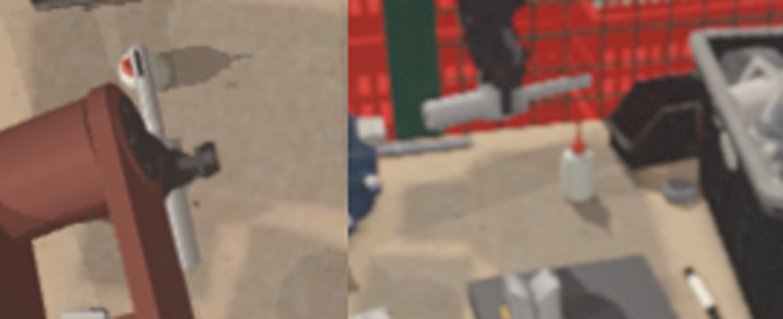

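The shaft is held, roughly level, with the thin end over the bottle at a safe height, about 60 mm above it. Only two views remain, so I'll rely on numeric checks. I'll carry it over first, then turn.

Run:
```python
from h import *
plan(*(pl(-.048,-.007)+[.0005,.0005]),.16,2.25)
im,P,r,C,_=cam('side')
m=np.zeros(P.shape[:2],bool); m[90:135,180:265]=1
m&=(P[...,2]>.13)&(P[...,2]<.23)&(P[...,1]>.2)&(P[...,1]<.34)
q=P[m]; ax=np.array([.9713,.2377]); t=(q[:,:2]-[.508,.2724])@ax; e=(q[:,:2]-[.508,.2724])@[-.2377,.9713]
for b in np.arange(-.1,.12,.02):
    k=(t>b)&(t<b+.02)&(abs(e)<.025)
    if k.sum()>3: print(round(b+.01,2),k.sum(),np.round(np.percentile(q[k,2],[10,50,90])*1000,1))
```

```text
t 29.3 pos [499.8 270.5 161.7] psi -76.3 q6 98.0 tilt [-0. -0.] F [-0.6 -0.  -6.6] op 38.5
turn -78.51  shift before turn [-78.8 299.2   1.7]  after turn [-308.9  -17.6    1.7]
-0.09 44 [168.6 177.4 187.9]
-0.07 56 [166.9 179.9 188.2]
-0.05 58 [168.1 181.4 188.2]
-0.03 67 [166.7 181.5 189.7]
-0.01 79 [177.  193.6 220. ]
0.01 31 [166.4 178.7 188.6]
0.03 22 [171.6 178.  184.3]
0.05 29 [170.5 177.9 182.9]
0.07 27 [170.7 177.7 182.7]
0.09 28 [170.8 178.9 183.2]
0.11 16 [170.9 178.4 181.3]
```

Level within about 1°. I'll move before turning.

Call:
{"fn": "carry_out", "kwargs": {"steps": [[[-0.01, 0.037, 0, 0, 0.8], [-0.01, 0.037, 0, 0, 0.8], [-0.01, 0.037, 0, 0, 0.8], [-0.01, 0.037, 0, 0, 0.8], [-0.01, 0.037, 0, 0, 0.8], [-0.01, 0.037, 0, 0, 0.8], [-0.01, 0.037, 0, 0, 0.8], [-0.009, 0.039, 0, 0, 0.8]]]}}

```text
t: 30.15
eef_pos: [0.4914, -0.0384, 0.1588]
orientation: [-3.117, -0.376, 0.009]
force: [1.5, -0.4, -6.5]
opening: 0.0376
gripper_force: 61.7
```

Call:
{"fn": "carry_out", "kwargs": {"steps": [[[0, 0, 0, -6.5, 0.8], [0, 0, 0, -6.5, 0.8], [0, 0, 0, -6.5, 0.8], [0, 0, 0, -6.5, 0.8], [0, 0, 0, -6.5, 0.8], [0, 0, 0, -6.5, 0.8], [0, 0, 0, -6.5, 0.8], [0, 0, 0, -6.5, 0.8]]]}}

```text
t: 30.95
eef_pos: [0.4916, -0.037, 0.1587]
orientation: [-2.631, -1.709, 0.007]
force: [-0.5, 0.5, -5.6]
opening: 0.0384
gripper_force: 62.2
```

Call:
{"fn": "carry_out", "kwargs": {"steps": [[[0, 0, 0, -6.5, 0.8], [0, 0, 0, -6.5, 0.8], [0, 0, 0, -6.5, 0.8], [0, 0, 0, -5, 0.8], [0, 0, 0, -2, 0.8], [0, 0, 0.01, 0, 0.8], [0, 0, 0, 0, 0.8], [0, 0, 0, 0, 0.8]]]}}

```text
t: 31.75
eef_pos: [0.4925, -0.0372, 0.1499]
orientation: [-2.176, -2.261, 0.004]
force: [0.5, 0.7, -5.0]
opening: 0.038
gripper_force: 62.0
```

Run:
```python
from h import *
plan(*(pl(-.048,-.007)+[.0005,.0005]),.09,2.25)
im,P,r,C,_=cam('top'); z=P[...,2]
d=P[...,:2]-PC; c,s=np.cos(PY),np.sin(PY); xp=d@[c,s]; yp=d@[-s,c]
m=(z>.14)&(z<.185)&(abs(xp+.048)<.03)&(abs(yp)<.14)
for b in np.arange(-.11,.13,.01):
    k=m&(yp>b)&(yp<b+.01)
    if k.sum()>4: print(round(b+.005,3),k.sum(),np.round([1e3*(xp[k].min()+xp[k].max())/2,1e3*np.ptp(xp[k]),np.percentile(z[k],90)*1e3],1))
k=m&(np.abs(xp+.048)<.008); print('ends',yp[k].min(),yp[k].max())
```

```text
t 31.75 pos [492.5 -37.2 149.9] psi 2.2 q6 -15.0 tilt [-0.004  0.001] F [ 0.5  0.7 -5. ] op 38.0
turn -0.04  shift before turn [-1.8  2.  59.9]  after turn [-1.8  2.  59.9]
0.075 16 [-49.   12.8 170.7]
0.085 24 [-50.1  15.4 173. ]
0.095 27 [-49.8  15.4 170.4]
0.105 27 [-49.5  15.6 171. ]
0.115 13 [-49.3  15.3 170.3]
ends 0.04420271671048979 0.1131405670610003
```

Call:
{"fn": "carry_out", "kwargs": {"steps": [[[-0.002, 0.002, 0.01, 0, 0.8], [0, 0, 0.015, 0, 0.8], [0, 0, 0.015, 0, 0.8], [0, 0, 0.01, 0, 0.8], [0, 0, 0.004, 0, 0.8], [0, 0, 0, 0, 0.8], [0, 0, 0, 0, 0.8]]]}}

```text
t: 32.5
eef_pos: [0.4969, -0.0396, 0.0986]
orientation: [2.177, 2.264, 0.001]
force: [-0.0, -0.9, -5.8]
opening: 0.0379
gripper_force: 62.2
```

Run:
```python
from h import *
plan(*(pl(-.048,-.007)+[.0005,.0005]),.09,2.25)
```

```text
t 32.5 pos [496.9 -39.6  98.6] psi 2.2 q6 -15.0 tilt [ 0.001 -0.   ] F [-0.  -0.9 -5.8] op 37.9
turn -0.01  shift before turn [ 0.8 -2.6  8.6]  after turn [ 0.8 -2.6  8.6]
```

Call:
{"fn": "carry_out", "kwargs": {"steps": [[[0.001, -0.002, 0.003, 0, 0.8], [0, 0, 0.002, 0, 0.8], [0, 0, 0.002, 0, 0.8], [0, 0, 0.001, 0, 0.8], [0, 0, 0, 0, 0.8]]]}}

```text
t: 33.0
eef_pos: [0.4941, -0.0385, 0.0899]
orientation: [-2.177, -2.264, 0.0]
force: [-0.2, 0.3, -5.5]
opening: 0.038
gripper_force: 62.2
```

Call:
{"fn": "carry_out", "kwargs": {"steps": [[[0, 0, 0.001, 0, 0.8], [0, 0, 0, 0, 0.8]]]}}

```text
t: 33.2
eef_pos: [0.4942, -0.0385, 0.089]
orientation: [-2.178, -2.264, 0.0]
force: [-0.4, -0.2, -6.2]
opening: 0.038
gripper_force: 62.2
```

Call:
{"fn": "carry_out", "kwargs": {"steps": [[[0, 0, 0.001, 0, 0.8], [0, 0, 0, 0, 0.8]]]}}

```text
t: 33.4
eef_pos: [0.4946, -0.0386, 0.0883]
orientation: [2.177, 2.264, 0.0]
force: [1.5, 0.5, -4.8]
opening: 0.0378
gripper_force: 62.2
```

Call:
{"fn": "carry_out", "kwargs": {"steps": [[[0, 0, 0.0005, 0, 0.8], [0, 0, 0, 0, 0.8]]]}}

```text
t: 33.6
eef_pos: [0.4947, -0.0386, 0.0881]
orientation: [2.176, 2.264, 0.001]
force: [0.5, 0.6, -2.8]
opening: 0.0377
gripper_force: 62.4
```

Call:
{"fn": "carry_out", "kwargs": {"steps": [[[0, 0, 0.0007, 0, 0.8], [0, 0, 0, 0, 0.8], [0, 0, 0, 0, 0.8]]]}}

```text
t: 33.9
eef_pos: [0.4949, -0.0387, 0.0879]
orientation: [2.176, 2.264, 0.001]
force: [-1.8, 1.3, 3.5]
opening: 0.038
gripper_force: 62.9
```

The shaft is resting in the vees, so I'll release and rise.

Call:
{"fn": "carry_out", "kwargs": {"steps": [[[0, 0, 0.0, 0, 0.5], [0, 0, 0, 0, 0.4], [0, 0, 0, 0, 0.25], [0, 0, 0, 0, 0.1], [0, 0, 0, 0, 0], [0, 0, -0.03, 0, 0], [0, 0, -0.05, 0, 0], [0, 0, -0.05, 0, 0]]]}}

```text
t: 34.7
eef_pos: [0.4931, -0.0383, 0.2171]
orientation: [-2.176, -2.262, 0.002]
force: [1.5, 0.1, 0.3]
opening: 0.085
gripper_force: 0.0
```

Call:
{"fn": "carry_out", "kwargs": {"steps": [[[-0.04, 0, -0.03, 0, 0], [-0.045, 0, -0.03, 0, 0], [-0.045, 0, 0, 0, 0], [-0.03, 0, 0, 0, 0], [0, 0, 0, 0, 0]]]}}

```text
t: 35.2
eef_pos: [0.5004, -0.1987, 0.275]
orientation: [2.181, 2.258, -0.001]
force: [-0.6, 1.1, 0.8]
opening: 0.0856
gripper_force: 0.0
```

```bash
cat > chk.py <<'E'
from h import *
im,P,r,C,_=cam('top'); z=P[...,2]
d=P[...,:2]-PC; c,s=np.cos(PY),np.sin(PY); xp=d@[c,s]; yp=d@[-s,c]
m=(z>.09)&(z<.13)&(abs(xp+.048)<.024)&(abs(yp)<.14)
for b in np.arange(-.1,.12,.01):
    k=m&(yp>b)&(yp<b+.01)&(abs(xp+.048)<.0215)
    kk=k&(abs(xp+.048)<.006)
    if k.sum()>4: print(round(b+.005,3),k.sum(),np.round([1e3*(xp[k].min()+xp[k].max())/2,1e3*np.ptp(xp[k]),np.median(z[kk])*1e3],1))
k=m&(np.abs(xp+.048)<.006); print('ends',yp[k].min(),yp[k].max())
E
python3 - <<'E'
from chk import *
k=(z>.1)&(P[...,0]>.62)&(P[...,0]<.8)&(P[...,1]<-.12)&(P[...,1]>-.25); print('can',np.percentile(P[k],[2,50,98],axis=0))
for z0,z1 in((.175,.2),(.037,.055)):
    k=(z>z0)&(z<z1)&(abs(P[...,0]-.626)<.05)&(abs(P[...,1]+.27)<.05); q=P[k][:,:2]*1000; print('stand',z0,len(q),cv2.minAreaRect(q.astype(np.float32)))
plan(.627,-.2715,.25,88.6)
im2=cam('side')[0]; save(np.hstack([im[150:250,210:330],im2[170:270,190:330]]),'m9.png',None,3)
E
```

```text
-0.085 33 [-48.   29.7 113.9]
-0.075 50 [-47.7  40.6 113.2]
-0.065 64 [-47.4  40.7 114.1]
-0.055 60 [-47.1  40.7 113. ]
-0.045 51 [-46.8  40.6 113.1]
-0.035 41 [-48.   27.  113.6]
-0.025 45 [-48.8  29.4 113.1]
-0.015 53 [-47.3  37.6 120. ]
-0.005 53 [-47.1  37.5 120.5]
0.005 54 [-49.5  37.6 117.8]
0.015 60 [-49.1  37.7 119.2]
0.025 40 [-48.8  37.5 108.1]
0.035 17 [-47.1  13.5 107.6]
0.045 46 [-48.   42.9 107.1]
0.055 64 [-48.   42.8 106.1]
0.065 57 [-48.8  40.5 104.8]
0.075 44 [-48.6  40.3 106.1]
0.085 24 [-48.3  13.7 107.3]
0.095 24 [-47.9  13.7 106.9]
0.105 23 [-47.6  13.7 107. ]
ends -0.08791217121372649 0.10993735285433921
can [[ 0.69862925 -0.205638    0.10444144]
 [ 0.71737556 -0.17594719  0.19553596]
 [ 0.75067643 -0.15445335  0.2336991 ]]
stand 0.175 108 ((627.0531005859375, -272.16705322265625), (26.952245712280273, 25.1281795501709), 85.90621185302734)
stand 0.037 180 ((630.5144653320312, -267.5494689941406), (47.393959045410156, 59.662620544433594), 12.614562034606934)
t 35.25 pos [ 500.1 -196.5  274.5] psi 2.1 q6 -31.0 tilt [-0.  0.] F [ 0.7  0.7 -0.5] op 85.4
turn -86.55  shift before turn [-79.5 124.1  24.5]  after turn [-128.7  -71.8   24.5]
```

View pics/m9.png

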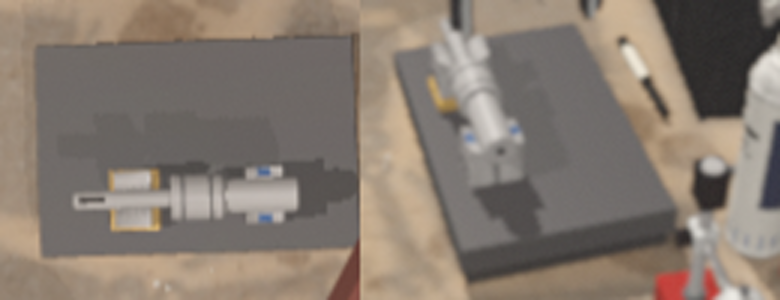

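The view shows the shaft in both vees, thin end left, parallel to the plate's edges and level. It spans yp -89..110 mm at xp -48, the journal tops are at about 113.5 and 107, and the packer is under the thin block. Now the dial stand.

Call:
{"fn": "carry_out", "kwargs": {"steps": [[[0, 0, 0, -8.5, 0], [0, 0, 0, -8.5, 0], [0, 0, 0, -8.5, 0], [0, 0, 0, -8.5, 0], [0, 0, 0, -8.5, 0], [0, 0, 0, -8.5, 0], [0, 0, 0, -8.5, 0], [0, 0, 0, -8.5, 0]]]}}

```text
t: 36.1
eef_pos: [0.5002, -0.1931, 0.2742]
orientation: [-0.526, -3.096, -0.001]
force: [-0.2, -0.5, -0.9]
opening: 0.0853
gripper_force: 0.0
```

Call:
{"fn": "carry_out", "kwargs": {"steps": [[[0, 0, 0, -8.5, 0], [0, 0, 0, -8.5, 0], [0, 0, 0, -1.5, 0], [-0.043, -0.024, 0, 0, 0], [-0.043, -0.024, 0, 0, 0], [-0.043, -0.024, 0.01, 0, 0], [0, 0, 0.015, 0, 0], [0, 0, 0, 0, 0]]]}}

```text
t: 36.9
eef_pos: [0.626, -0.268, 0.2444]
orientation: [-0.036, -3.133, -0.007]
force: [-0.9, -0.6, -1.4]
opening: 0.0857
gripper_force: 0.0
```

Run:
```python
from h import *
plan(.6275,-.2717,.158,88.5)
im,P,r,C,_=cam('side'); z=P[...,2]; x,y=P[...,0],P[...,1]
k=(z>.1)&(z<.132)&(abs(x-.625)<.03)&(y<-.28)&(y>-.4); q=P[k]; print(len(q))
for b in np.arange(-.4,-.28,.01):
    j=(q[:,1]>b)&(q[:,1]<b+.01)
    if j.sum()>3: print(round(b+.005,3),j.sum(),np.round(1e3*np.array([q[j,0].min(),q[j,0].max(),np.median(q[j,2])]),1))
k=(z>.155)&(z<.19)&(abs(x-.627)<.03)&(abs(y+.272)<.03);print('head',np.percentile(P[k],[3,97],axis=0))
```

```text
t 36.9 pos [ 626.  -268.   244.4] psi 88.7 q6 -118.0 tilt [-0.008  0.005] F [-0.9 -0.6 -1.4] op 85.7
turn 0.19  shift before turn [-2.2 -4.1 86.4]  after turn [-2.2 -4.1 86.4]
314
-0.365 165 [603.6 646.4 119.1]
-0.355 22 [604.1 644.1 126.2]
-0.335 11 [622.5 629.8 118.7]
-0.325 12 [623.  629.2 119.4]
-0.315 10 [623.1 628.7 118.5]
-0.305 13 [622.8 629.9 119.3]
-0.295 11 [623.5 629.6 119.8]
-0.285 69 [606.1 636.9 119.8]
head [[ 0.61571214 -0.28947586  0.15671451]
 [ 0.63810213 -0.26546267  0.18961641]]
```

Call:
{"fn": "carry_out", "kwargs": {"steps": [[[-0.002, -0.004, 0.015, 0, 0], [0, 0, 0.02, 0, 0], [0, 0, 0.02, 0, 0], [0, 0, 0.02, 0, 0], [0, 0, 0.013, 0, 0], [0, 0, 0, 0, 0], [0, 0, 0, 0, 0]]]}}

```text
t: 37.65
eef_pos: [0.6295, -0.2737, 0.1627]
orientation: [0.035, 3.14, -0.001]
force: [0.1, 0.0, -0.1]
opening: 0.0854
gripper_force: 0.0
```

Run:
```python
from h import *
plan(.627,-.2717,.156,88.7)
```

```text
t 37.65 pos [ 629.5 -273.7  162.7] psi 88.7 q6 -118.0 tilt [ 0.001 -0.001] F [ 0.1  0.  -0.1] op 85.4
turn 0.04  shift before turn [2.5 1.9 6.6]  after turn [2.5 1.9 6.6]
```

Call:
{"fn": "carry_out", "kwargs": {"steps": [[[0.002, 0.002, 0.004, 0, 0], [0, 0, 0.003, 0, 0.2], [0, 0, 0, 0, 0.4], [0, 0, 0, 0, 0.5], [0, 0, 0, 0, 0.55], [0, 0, 0, 0, 0.6], [0, 0, 0, 0, 0.6], [0, 0, 0, 0, 0.6]]]}}

```text
t: 38.45
eef_pos: [0.6275, -0.2717, 0.1547]
orientation: [0.034, 3.141, -0.0]
force: [-0.6, -0.3, 1.5]
opening: 0.0341
gripper_force: 0.0
```

Call:
{"fn": "carry_out", "kwargs": {"steps": [[[0, 0, 0, 0, 0.65], [0, 0, 0, 0, 0.7], [0, 0, 0, 0, 0.75], [0, 0, 0, 0, 0.8], [0, 0, 0, 0, 0.85], [0, 0, 0, 0, 0.9], [0, 0, 0, 0, 0.9]]]}}

```text
t: 39.15
eef_pos: [0.6276, -0.2722, 0.155]
orientation: [0.034, 3.141, -0.002]
force: [-0.1, -2.4, 0.5]
opening: 0.0256
gripper_force: 59.6
```

Run:
```python
from h import *
plan(.627,-.2717,.156,88.7)
```

```text
t 39.15 pos [ 627.6 -272.2  155. ] psi 88.7 q6 -118.0 tilt [ 0.001 -0.001] F [-0.1 -2.4  0.5] op 25.6
turn 0.04  shift before turn [ 0.7  0.5 -1. ]  after turn [ 0.7  0.5 -1. ]
```

The head is gripped at 25.6 mm. I'll lift slowly.

Call:
{"fn": "carry_out", "kwargs": {"steps": [[[0, 0, -0.004, 0, 0.9], [0, 0, -0.008, 0, 0.9], [0, 0, -0.014, 0, 0.9], [0, 0, -0.02, 0, 0.9], [0, 0, -0.02, 0, 0.9], [0, 0, -0.02, 0, 0.9], [0, 0, -0.014, 0, 0.9], [0, 0, 0, 0, 0.9]]]}}

```text
t: 39.95
eef_pos: [0.6292, -0.2723, 0.2587]
orientation: [0.034, 3.135, -0.004]
force: [0.7, 0.2, -5.1]
opening: 0.0252
gripper_force: 59.4
```

Run:
```python
from h import *
print(robot.get_state()['wrist_torque'])
plan(*(pl(.037,0)+[.0005,.0005]),.255,2.25)
```

```text
[ 0.08403244 -0.00459132  0.01402616]
t 39.95 pos [ 629.2 -272.3  258.7] psi 88.8 q6 -118.0 tilt [ 0.006 -0.003] F [ 0.7  0.2 -5.1] op 25.2
turn 86.51  shift before turn [ 55.5 242.6   2.7]  after turn [245.5 -40.6   2.4]
```

Call:
{"fn": "carry_out", "kwargs": {"steps": [[[0.004, 0.02, 0, 0, 0.9], [0.008, 0.034, 0, 0, 0.9], [0.008, 0.034, 0, 0, 0.9], [0.008, 0.034, 0, 0, 0.9], [0.008, 0.034, 0, 0, 0.9], [0.008, 0.034, 0, 0, 0.9], [0.007, 0.032, 0, 0, 0.9], [0.004, 0.02, 0, 0, 0.9]]]}}

```text
t: 40.75
eef_pos: [0.5754, -0.0249, 0.2528]
orientation: [-0.032, -3.137, -0.004]
force: [0.3, -1.1, -5.6]
opening: 0.0252
gripper_force: 60.0
```

Call:
{"fn": "carry_out", "kwargs": {"steps": [[[0, 0, 0, 4, 0.9], [0, 0, 0, 7, 0.9], [0, 0, 0, 7, 0.9], [0, 0, 0, 7, 0.9], [0, 0, 0, 7, 0.9], [0, 0, 0, 7, 0.9], [0, 0, 0, 7, 0.9], [0, 0, 0, 7, 0.9]]]}}

```text
t: 41.55
eef_pos: [0.5763, -0.0276, 0.2529]
orientation: [-1.437, -2.789, 0.001]
force: [0.5, 1.0, -4.6]
opening: 0.0252
gripper_force: 60.2
```

Call:
{"fn": "carry_out", "kwargs": {"steps": [[[0, 0, 0, 7, 0.9], [0, 0, 0, 7, 0.9], [0, 0, 0, 7, 0.9], [0, 0, 0, 7, 0.9], [0, 0, 0, 4, 0.9], [0, 0, 0, 1.5, 0.9], [0, 0, 0, 0, 0.9], [0, 0, 0, 0, 0.9]]]}}

```text
t: 42.35
eef_pos: [0.5773, -0.0282, 0.2541]
orientation: [-2.176, -2.265, 0.001]
force: [-0.3, -1.2, -6.3]
opening: 0.0252
gripper_force: 60.2
```

```bash
cat > st.py <<'E'
from h import *
plan(*(pl(.037,0)+[.0005,.0005]),.208,2.25)
c,s=np.cos(PY),np.sin(PY)
for n in('side','top'):
    im,P,r,C,_=cam(n); z=P[...,2]; d=P[...,:2]-PC; xp=d@[c,s]; yp=d@[-s,c]
    tz=robot.get_state()['eef_pos'][2]-.155; h=z-tz
    k=(h>.142)&(h<.155)&0 if 0 else (h>.096)&(h<.136)&(xp<-.01)&(xp>-.09)&(abs(yp)<.04)
    if k.sum()>9: print(n,'gauge',k.sum(),np.round(1e3*np.percentile(np.c_[xp[k],yp[k],h[k]],[2,50,98],axis=0),1).tolist())
    k=(h>.112)&(h<.124)&(xp<.02)&(xp>-.02)&(abs(yp)<.02)
    if k.sum()>4: print(n,'arm yp',np.round(1e3*yp[k].mean(),1),'z',1e3*h[k].mean())
    k=(im[...,0].astype(int)-im[...,1]>70)&(h>-.01)&(h<.055)&(xp>-.02)&(xp<.09)&(abs(yp)<.06)
    if k.sum()>9: q=np.c_[xp[k],yp[k]]*1e3; print(n,'base',k.sum(),np.round(1e3*np.percentile(h[k],[2,98]),1),np.round(np.percentile(q,[1,99],axis=0),1).tolist())
    k=(h<.062)&(h>.056)&0 if 0 else (h>.06)&(h<.09)&(abs(xp+.048)<.02)&(abs(yp)<.02)&(z>.125)
    if k.sum()>1: print(n,'plunger',k.sum(),np.round(1e3*np.c_[xp[k],yp[k],h[k]].mean(0),1), 1e3*h[k].min())
E
python3 st.py
```

```text
t 42.35 pos [577.3 -28.2 254.1] psi 2.3 q6 -12.0 tilt [-0.001  0.   ] F [-0.3 -1.2 -6.3] op 25.2
turn 0.06  shift before turn [-0.4  1.7 46.1]  after turn [-0.4  1.7 46.1]
side gauge 143 [[-56.3, -22.9, 101.6], [-48.6, -14.3, 120.3], [-13.6, 16.2, 135.1]]
side arm yp -2.9 z 118.52000346902011
side base 395 [ 9.7 46.6] [[7.3, -27.9], [63.4, 20.4]]
side plunger 14 [-47.1  -1.7  79.3] 67.91443995167954
top gauge 104 [[-60.1, -17.4, 114.9], [-48.4, 3.9, 128.3], [-26.3, 23.8, 135.8]]
top base 37 [38.2 48.7] [[5.1, -22.3], [20.1, 24.9]]
```

The plunger sits at xp -47, yp -2 mm, over the mid-collar. I'll lower slowly.

Call:
{"fn": "carry_out", "kwargs": {"steps": [[[0, 0.0015, 0.006, 0, 0.9], [0, 0, 0.01, 0, 0.9], [0, 0, 0.01, 0, 0.9], [0, 0, 0.008, 0, 0.9], [0, 0, 0.004, 0, 0.9], [0, 0, 0.002, 0, 0.9], [0, 0, 0, 0, 0.9], [0, 0, 0, 0, 0.9]]]}}

```text
t: 43.25
eef_pos: [0.5797, -0.0286, 0.2152]
orientation: [2.177, 2.264, 0.001]
force: [1.6, 0.0, -5.2]
opening: 0.0255
gripper_force: 60.2
```

```bash
python3 st.py
```

```text
t 43.25 pos [579.7 -28.6 215.2] psi 2.2 q6 -12.0 tilt [ 0.001 -0.   ] F [ 1.6  0.  -5.2] op 25.5
turn -0.01  shift before turn [ 0.  -0.7  7.2]  after turn [ 0.  -0.7  7.2]
side gauge 131 [[-53.6, -23.1, 101.5], [-46.1, -14.0, 120.6], [-13.3, 9.9, 135.8]]
side arm yp -2.6 z 118.34559730513973
side base 391 [10.3 46.3] [[9.9, -29.5], [67.7, 20.3]]
side plunger 14 [-45.1  -3.   80.2] 65.66186062990583
top gauge 90 [[-57.6, -19.0, 116.3], [-47.6, 3.1, 128.8], [-25.1, 23.9, 135.9]]
top base 33 [40.2 46.9] [[7.6, -20.9], [21.2, 25.1]]
```

Call:
{"fn": "carry_out", "kwargs": {"steps": [[[0, -0.0015, 0.002, 0, 0.9], [0, 0, 0.002, 0, 0.9], [0, 0, 0.002, 0, 0.9], [0, 0, 0.001, 0, 0.9], [0, 0, 0, 0, 0.9], [0, 0, 0, 0, 0.9]]]}}

```text
t: 43.95
eef_pos: [0.5777, -0.0286, 0.2077]
orientation: [-2.177, -2.264, 0.0]
force: [-0.7, 1.2, -4.7]
opening: 0.0254
gripper_force: 60.3
```

Call:
{"fn": "carry_out", "kwargs": {"steps": [[[0, 0, 0.001, 0, 0.9], [0, 0, 0.0005, 0, 0.9], [0, 0, 0, 0, 0.9]]]}}

```text
t: 44.25
eef_pos: [0.5778, -0.0286, 0.2061]
orientation: [-2.178, -2.264, 0.0]
force: [-0.7, 0.2, -6.5]
opening: 0.0247
gripper_force: 60.3
```

Call:
{"fn": "carry_out", "kwargs": {"steps": [[[0, 0, 0.0007, 0, 0.9], [0, 0, 0, 0, 0.9], [0, 0, 0, 0, 0.9]]]}}

```text
t: 44.55
eef_pos: [0.5778, -0.0286, 0.2055]
orientation: [-2.178, -2.264, 0.0]
force: [-0.1, -0.4, -5.8]
opening: 0.0254
gripper_force: 60.3
```

Call:
{"fn": "carry_out", "kwargs": {"steps": [[[0, 0, 0.0006, 0, 0.9], [0, 0, 0, 0, 0.9], [0, 0, 0, 0, 0.9]]]}}

```text
t: 44.85
eef_pos: [0.5778, -0.0286, 0.2049]
orientation: [2.178, 2.264, 0.0]
force: [0.0, 0.2, -5.5]
opening: 0.0255
gripper_force: 60.4
```

Call:
{"fn": "carry_out", "kwargs": {"steps": [[[0, 0, 0.0005, 0, 0.9], [0, 0, 0, 0, 0.9], [0, 0, 0, 0, 0.9]]]}}

```text
t: 45.15
eef_pos: [0.5779, -0.0285, 0.2049]
orientation: [2.177, 2.264, 0.0]
force: [-1.3, 0.3, -2.8]
opening: 0.0251
gripper_force: 60.8
```

Call:
{"fn": "carry_out", "kwargs": {"steps": [[[0, 0, 0.0005, 0, 0.9], [0, 0, 0, 0, 0.9], [0, 0, 0, 0, 0.9]]]}}

```text
t: 45.45
eef_pos: [0.578, -0.0286, 0.2049]
orientation: [2.177, 2.264, 0.0]
force: [-3.4, 0.6, 3.8]
opening: 0.0254
gripper_force: 61.4
```

Down on the plate. I'll raise slightly to relax, release gently, then lift.

Call:
{"fn": "carry_out", "kwargs": {"steps": [[[0, 0, -0.0004, 0, 0.9], [0, 0, 0, 0, 0.9], [0, 0, 0, 0, 0.68], [0, 0, 0, 0, 0.6], [0, 0, 0, 0, 0.45], [0, 0, 0, 0, 0.25], [0, 0, 0, 0, 0], [0, 0, 0, 0, 0]]]}}

```text
t: 46.25
eef_pos: [0.5779, -0.0286, 0.2043]
orientation: [2.177, 2.264, 0.0]
force: [-1.5, 0.6, -0.0]
opening: 0.0853
gripper_force: 0.0
```

Call:
{"fn": "carry_out", "kwargs": {"steps": [[[0, 0, 0, 0, 0], [0, 0, -0.02, 0, 0], [0, 0, -0.03, 0, 0], [0, 0, -0.04, 0, 0], [0, 0, -0.04, 0, 0]]]}}

```text
t: 46.75
eef_pos: [0.5773, -0.0285, 0.3349]
orientation: [-2.177, -2.264, 0.001]
force: [0.7, 0.3, 0.4]
opening: 0.0855
gripper_force: 0.0
```

Call:
{"fn": "carry_out", "kwargs": {"steps": [[[-0.04, -0.02, 0, 0, 0], [-0.045, -0.02, 0, 0, 0], [-0.045, -0.02, 0, 0, 0], [-0.045, -0.02, 0, 0, 0], [-0.045, -0.01, 0, 0, 0], [-0.04, 0, 0, 0, 0], [0, 0, 0, 0, 0]]]}}

```text
t: 47.45
eef_pos: [0.4971, -0.2965, 0.334]
orientation: [2.183, 2.257, -0.003]
force: [0.9, 0.4, -0.3]
opening: 0.0856
gripper_force: 0.0
```

```bash
cat > fin.py <<'E'
from chk import *
for nm in('side','top'):
    im,P,r,C,_=cam(nm); z=P[...,2]; d=P[...,:2]-PC; xp=d@[c,s]; yp=d@[-s,c]
    if nm=='side': a=im[150:280,190:340]
    else: b=im[140:270,200:350]
    h=z-.05
    k=(h>.157)&(h<.192)&(abs(xp-.037)<.03)&(abs(yp)<.03); print(nm,'head',k.sum(),np.round(1e3*np.percentile(np.c_[xp[k],yp[k],h[k]],[2,98],axis=0),1).tolist())
    k=(im[...,0].astype(int)-im[...,1]>70)&(h>0.005)&(h<.055)&(abs(xp-.04)<.06)&(abs(yp)<.06); print('base',k.sum(),np.round(1e3*np.percentile(np.c_[xp[k],yp[k],h[k]],[2,98],axis=0),1).tolist())
    k=(h>.071)&(h<.09)&(abs(xp+.048)<.02)&(abs(yp)<.02)
    if k.any(): print('plunger',k.sum(),np.round(1e3*np.c_[xp[k],yp[k],h[k]].mean(0),1))
save(np.hstack([b,a]),'fin.png',None,2.6)
E
python3 fin.py
```

```text
-0.085 32 [-48.1  29.7 113.6]
-0.075 49 [-47.7  40.5 113.7]
-0.065 64 [-47.4  40.8 113.8]
-0.055 59 [-47.1  40.8 112.8]
-0.045 51 [-46.8  40.6 111. ]
-0.035 42 [-47.9  27.1 113.4]
-0.025 38 [-48.8  29.4 113.5]
-0.015 28 [-47.3  37.6   nan]
-0.005 25 [-47.1  37.5   nan]
0.005 20 [-49.5  37.6   nan]
0.015 34 [-49.1  37.6   nan]
0.025 29 [-48.8  37.5 105.1]
0.035 17 [-47.1  13.5 104.7]
0.045 45 [-48.   42.9 106.2]
0.055 66 [-47.9  42.8 106.2]
0.065 58 [-48.8  40.4 106.6]
0.075 44 [-48.6  40.3 105.1]
0.085 24 [-48.3  13.7 106.6]
0.095 24 [-47.9  13.7 106.3]
0.105 23 [-47.6  13.6 107.2]
ends -0.08781071285279142 0.10980662498295456
side head 92 [[25.0, -15.3, 157.5], [48.2, 2.6, 184.3]]
base 388 [[8.3, -28.4, 10.6], [64.7, 19.4, 46.7]]
plunger 14 [-47.3  -1.7  79.6]
top head 102 [[21.4, -7.9, 177.6], [45.3, 14.0, 191.4]]
base 186 [[6.3, -22.0, 39.8], [62.3, 25.1, 47.7]]
plunger 2 [-41.4  13.3  72.5]
  return _methods._mean(a, axis=axis, dtype=dtype,
  ret = ret.dtype.type(ret / rcount)
```

View pics/fin.png

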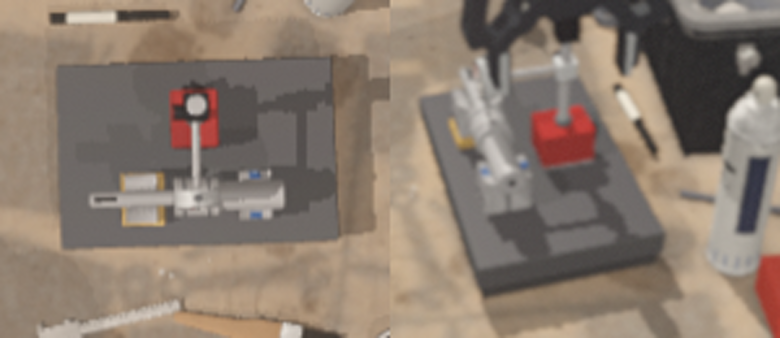

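The final view shows the stand upright behind the shaft at (195,117), its gauge over the collar at (195,195). The shaft is level in both vees, the bystanders are unmoved, and the gripper is well clear.

```bash
python3 -c "
from plant import robot
print(robot.sign_off())"
```

```text
the job is handed in; nothing more can be done
None
```

The job is handed in at about 48 s of the 120 s: shaft level in both vees with its thin end left and the packer under the thin journal's block, and the dial stand upright behind it with its feeler over mid-collar; how far the plunger is pressed in was not measured directly.

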